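Weigh the onion basket on the hanging scale

ROBOT

A 6-joint arm with a two-finger parallel gripper is mounted at the origin on the work surface. World frame = base frame: x ahead of the robot, y to its left, z up, the work surface at z = 0. Lengths are in mm, angles in degrees, forces in N, time in s.
With the tool pointing down it reaches from about 300 to 850 mm from the base axis. Payload 4.2 kg.
Tool frame: the origin (TCP) lies between the finger pads; the fingertips stand 8 mm ahead of it and the grasp point (between the pads) lies 11 mm behind it; x points along the fingers, y is the direction in which the jaws open and shut, and the axes are right-handed (so a half turn about x gives the same grasp; the last joint's range is limited). The gripper opens to 91 mm and grips with 3 to 60 N. Pads are 32 mm wide; open, the fingers measure 118 mm over their backs; the gripper's body (76 mm by 178 mm) begins 60 mm behind the grasp point.
Start: joints at [70.76, 18.312, 89.639, -0, 72.044, -1.146], TCP at [178.584, 546.58, 221.976] pointing down, gripper open.
Joint ranges: [-177.97, 177.97], [-48.28, 115.42], [12.27, 149.76], [-77.06, 257.06], [2.81, 150.46], [-146.56, 146.56]. Speed limits (degrees/s): [147.25, 147.25, 180, 180, 180, 180].

INTERFACE

Orientations are given as [roll, pitch, yaw] about the fixed x, y, z axes, in that order (R = Rz(yaw) Ry(pitch) Rx(roll)).
In Python, from workcell import env gives the robot as it stands.
- The arm moves only by the tool arm_command, never from a script. Its arguments are lists of equal length, an entry for each row: "slide": the shift along the tool's x, y, z in cm, a list of three; "turn": the turn, a rotation vector about the tool's x, y, z in rad, a list of three; "grip": the closure in counts, from 0 (fully open) to 255 (shut). A call has 1 to 20 rows; each row is the pose to reach, as a shift and turn from the pose commanded when the call began, along the tool's axes at that moment; what a row does not reach only later rows make up. A row lasts 1/12 s, in which the tool goes at most 41.7 mm and 7.16 degrees, less where a joint would pass 70% of its speed; a pose out of reach is approached as far as the arm can. A call with a gripper value outside its range is refused whole. The fingers move at their own pace and stop on an object; "newtons" is the grip in N (left out, the last holds). Time passes only in rows, so rows that repeat a pose let the fingers close. It gives the time, the measured TCP pose, the force and the opening at its end, in the units of the state.
- env.state(): the state, without advancing time (a new reading comes with each control period).
- env.grab_frame(name): name is "scene" or "top" or "wrist"; returns (picture, depth): 384x512x3 uint8, red, green, blue; 384x512 float32, mm along the optical axis (not along the pixel's ray), 0 where there is no reading.
- env.calibration(name): a dict with "K" (3x3 intrinsics, pixels), "camera_from_world" (4x4, takes a point from world to camera coordinates); the wrist camera has in their place "T_tool_cam" (4x4, takes a point from camera to tool coordinates, whose origin is the TCP and whose axes are the tool frame's). Camera axes: x right, y up, looking along -z (the intrinsics and any distortion apply to the point x, -y, -z); pixel columns grow to the right and rows downward; lengths in mm; the calibration is good to about 2 mm. A picture is of the moment at which its call begins: read the wrist's pose just before it. calibration takes no time and is no camera call.
- env.job_done(): hands the job in, once; it reports no verdict.
Trained networks look in the newest picture that a camera, given by its name, has taken for a name from the list of things; names that differ only in an ending like _2 or _b are one class to them, and where a whole thing is asked for, a point or a joint stands for the part that bears it (a point fixed in the world has none). Each returns a list of dicts, best first, with "p" (0 to 1); they miss things now and then, are a little off and sometimes report something else, mostly with a low value. They report only what shows in the picture. A call takes as long as a camera call.
- env.search_frame(camera, label): "point" ([x, y, z] in mm, in world coordinates, good to about 4 mm: the middle of the surface that is visible of it).
The state is a dict: "time_s": time; "qpos": joint angles; "qvel": joint speeds; "effort": joint torques, N m; "ee_pos": TCP position; "ee_rot": TCP orientation; "force": force on the tool from outside, world axes, zero at the start; "torque": the same for the moment, N m; "gripper_width": finger opening in mm.
Only numpy, scipy, OpenCV 4.12 (cv2) and the standard library are available. Lean on these libraries where they do the work, as an engineer would, in place of code of your own. Each camera call takes 0.05 s, during which the arm holds its last target.

TASK

Weigh the wire basket of onions: lift it by its handle bar and hang the middle of the bar on the hook of the hanging scale, then let go so that it hangs level and still, free of everything but the hook. The hook is sprung: let it take the weight little by little, without dropping the basket on it or dragging it far below where the load brings it, and leave the jar, the can and the cup where they stand.

Things in the scene. Friction and masses are not known exactly. Their poses are not given: they have to be found in the camera images.
- basket_center (a point): Centre of the loose steel-wire basket of onions, 82.5 mm above its bottom. Basket 110 mm along its x, 150 mm along its y, rim 80 mm high; 0.3 to 0.7 kg in all. The onions are fixed in it and reach 80 mm above its bottom. z up. A half turn about z makes no difference.
- basket_handle (a point): Middle of the basket's rigid handle bar, on its centre line, 165 mm above the basket's bottom. The bar is round steel, 10 mm thick, level, straight for 63 mm to either side along y; legs go down from its ends, at y = +-73 mm, to the basket's short sides. Axes as the basket.
- basket: The same basket; origin at the centre of its underside, axes as above.
- hook_seat (a point): Where the bar's centre lies when hung in the hook's valley; 284 mm above the table unloaded, moves with the hook (8 mm wire). x runs from the hook's open side to its closed back (wire at x = +26 mm), y left to the post, z up. The bar must lie along y. Way in: over the tip from -x, bar centre at least 34 mm above the seat there, then +x and down. From 69 mm above the seat the shank stands at x = 0.
- hook_tip (a point): Top of the hook's upturned open end: 34 mm to -x of the seat, 23 mm above it; moves with the hook. Axes as hook_seat.
- scale_bottom (a point): Centre of the underside of the grey scale housing (fixed, round dial on its -x face), right above the hook, 171 mm above the unloaded seat. Housing 60 mm along x, 120 mm along y, 130 mm tall. It blocks a gripper held upright at the hook; one leaned back to -x by about 40 degrees, fingers pointing to +x and down, has room. Axes as hook_seat.
- stand_foot (a point): Point of the fixed steel stand on the table, straight below the hook. Base plate 10 mm thick, x +-80 mm, y -80 to +220 mm; 30 mm square post at y = +185 mm, 640 mm tall; a cross arm on top carries the scale. Axes as hook_seat.
- scale_hook (a joint): How far the sprung hook has sunk, m: 0 unloaded, growing downward by about 10 mm per newton (100 N/m), lightly damped; end of travel 100 mm. The basket alone brings it to about 29 to 69 mm, by its unknown weight.
- jar: Bystander: amber glass jar with black lid, 72 mm across, 100 mm tall, loose. Origin at the centre of its underside.
- can: Bystander: food can with paper label, 74 mm across, 110 mm tall, loose. Origin at the centre of its underside.
- cup: Bystander: blue plastic cup, 90 mm across, 75 mm tall, loose. Origin at the centre of its underside.

How it is judged (in metres and radians):
On the way, in this order (a step that is already met when the one before it is completed fails the run):
1. the basket is lifted clear of the table, the hook still unloaded (height (world z) of basket above 0.04 m and value of joint scale_hook below 0.003 m), for 0.2 s.
2. the handle bar lies in the hook, which carries the basket's weight (value of joint scale_hook above 0.022 m and distance between basket_handle and hook_seat below 0.03 m), for 0.2 s.
At the end, for the whole second after the job is handed in: The basket hangs on the hook with the middle of its bar within 22 mm of the hook's seat, level within 12 degrees, at rest (below 60 mm/s and 0.6 rad/s), touched by nothing else, the hook sunk by 22 to 76 mm under the weight (distance between basket_handle and hook_seat below 0.022 m and value of joint scale_hook between 0.022 and 0.076 m and angle between basket's own z axis and vertical below 0.21 rad and contact force between basket and the fingers below 0.05 N and linear speed of basket below 0.06 m/s and angular speed of basket below 0.6 rad/s).
It fails at once if the basket is dropped on the hook (the hook sinks or springs faster than 0.12 m/s) (velocity of joint scale_hook above 0.12 m/s or velocity of joint scale_hook below -0.12 m/s).
It fails at once if the hook is dragged down more than 85 mm (value of joint scale_hook above 0.085 m).
It fails at once if the jar, the can or the cup is moved by more than 30 mm (distance of any of jar, can, cup from where it was at the start of the episode above 0.03 m).
It also fails if it takes over 51 s, if anything falls off the work surface, if the arm or the gripper's body presses on something with over 40 N, if the wrist force passes 120 N, or if a joint passes its speed limit or range.

## Working session

There is one attempt and no reset: what is moved stays moved. The work goes in short steps, Python scripts to look and compute and a tool call to move; the robot and the scene stay as the last step left them, time stands still between calls to the robot, and variables do not carry over. Pictures are saved under pics/ and viewed, and the job is handed in when it is done.

Besides the shell and the picture viewer there is one more tool, called after "Request:" as a command line: name --argument value ..., lists and objects as JSON in quotes. arm_command: Moves the arm, as the interface text tells. Its arguments: {"type":"object","properties":{"slide":{"type":"array","items":{"type":"array","items":{"type":"number"}}},"turn":{"type":"array","items":{"type":"array","items":{"type":"number"}}},"grip":{"type":"array","items":{"type":"number"}},"newtons":{"type":"number"}},"required":["slide","turn","grip"]}

```bash
ls; mkdir -p pics; python3 - <<'E'
from workcell import env
import cv2,numpy as np
print(env.state())
for n in ["scene","top","wrist"]:
    p,d=env.grab_frame(n)
    cv2.imwrite(f"pics/{n}0.png",p[:,:,::-1]); np.save(f"pics/{n}0.npy",d)
    print(n,{k:np.round(v,3).tolist() for k,v in env.calibration(n).items()})
E
```

```text
pics
{'time_s': 0.0, 'qpos': array([ 7.07616064e+01,  1.83509510e+01,  8.97060903e+01, -9.14450605e-04,
        7.20431010e+01, -1.14655037e+00]), 'qvel': array([ 0.03795451, -0.06556443,  0.12296353, -0.01969869,  0.05976875,
        0.00635451]), 'effort': array([ 1.21101497e-03, -4.12466955e+01, -2.31978214e+01,  7.27956416e-02,
        4.56902571e-02, -1.53165079e-04]), 'ee_pos': array([178.41090276, 546.10938297, 221.12932111]), 'ee_rot': array([ -90.64913397,   89.89985389, -108.74069455]), 'force': array([-0.47068098,  0.20943381,  0.53716651]), 'torque': array([-0.02929282, -0.01426873,  0.00081138]), 'gripper_width': 91.02355019847596}
scene {'K': [[354.733, 0.0, 258.33], [0.0, 354.733, 190.367], [0.0, 0.0, 1.0]], 'camera_from_world': [[-0.755, 0.656, -0.001, 370.648], [-0.553, -0.635, 0.54, 194.241], [0.353, 0.409, 0.842, -1704.839], [0.0, 0.0, 0.0, 1.0]]}
top {'K': [[474.83, 0.0, 252.84], [0.0, 474.83, 190.478], [0.0, 0.0, 1.0]], 'camera_from_world': [[0.004, -1.0, -0.008, 48.637], [0.985, 0.003, 0.172, -578.153], [-0.172, -0.009, 0.985, -1579.282], [0.0, 0.0, 0.0, 1.0]]}
wrist {'K': [[281.62, 0.0, 251.547], [0.0, 281.62, 190.638], [0.0, 0.0, 1.0]], 'T_tool_cam': [[0.0, 0.298, -0.955, -163.983], [1.0, -0.001, -0.0, -0.374], [-0.001, -0.955, -0.298, -84.055], [0.0, 0.0, 0.0, 1.0]]}
```

View pics/scene0.png

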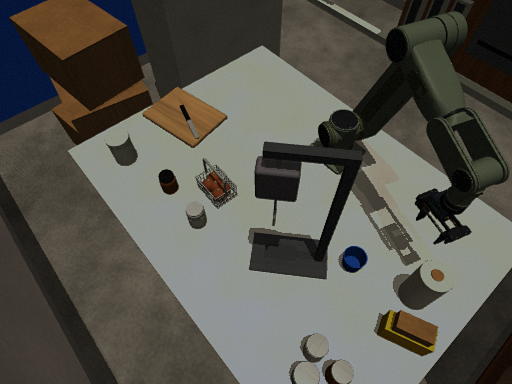

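View pics/top0.png

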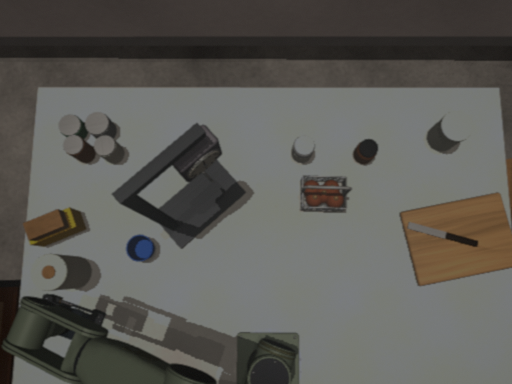

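View pics/wrist0.png

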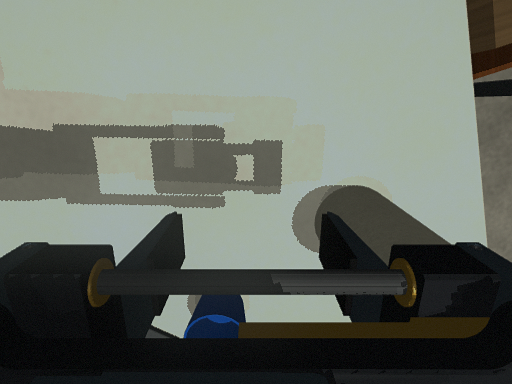

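```bash
cat > h.py <<'E'
from workcell import env
import cv2,numpy as np
from scipy.spatial.transform import Rotation as R
def TC(n,st=None):
    c=env.calibration(n); 
    if n!="wrist": return np.array(c["K"]),np.linalg.inv(np.array(c["camera_from_world"]))
    T=np.eye(4);T[:3,:3]=R.from_euler('xyz',st["ee_rot"],degrees=True).as_matrix();T[:3,3]=st["ee_pos"]
    return np.array(c["K"]),T@np.array(c["T_tool_cam"])
def cloud(n,d,st=None):
    K,T=TC(n,st); v,u=np.mgrid[0:d.shape[0],0:d.shape[1]]
    x=(u-K[0,2])/K[0,0]*d; y=(v-K[1,2])/K[1,1]*d
    P=np.stack([x,-y,-d],-1)@T[:3,:3].T+T[:3,3]; P[d<=0]=np.nan
    return P
def proj(n,p,st=None):
    K,T=TC(n,st); q=np.linalg.inv(T)@np.append(p,1); 
    return K[0,2]+K[0,0]*q[0]/-q[2], K[1,2]+K[1,1]*-q[1]/-q[2]
E
python3 - <<'E'
from h import *
for n in ["scene","top"]:
  for l in ["basket_handle","basket","hook_seat","hook_tip","scale_bottom","stand_foot","jar","can","cup"]:
    r=env.search_frame(n,l)
    print(n,l,[(np.round(x["point"]).tolist(),round(x["p"],2)) for x in r][:3])
E
```

```text
scene basket_handle [([578.0, -175.0, 60.0], 0.65)]
scene basket [([572.0, -178.0, 63.0], 0.56)]
scene hook_seat []
scene hook_tip []
scene scale_bottom [([562.0, 235.0, 488.0], 0.89)]
scene stand_foot [([550.0, 241.0, 483.0], 0.75)]
scene jar [([722.0, -318.0, 72.0], 0.79)]
scene can [([727.0, -106.0, 100.0], 0.94)]
scene cup [([363.0, 430.0, 37.0], 0.93), ([577.0, -172.0, 59.0], 0.43)]
top basket_handle []
top basket [([568.0, -188.0, 60.0], 0.58)]
top hook_seat [([578.0, 181.0, 282.0], 0.37)]
top hook_tip [([576.0, 183.0, 280.0], 0.36)]
top scale_bottom [([540.0, 230.0, 277.0], 0.9)]
top stand_foot [([541.0, 230.0, 276.0], 0.77)]
top jar [([708.0, -332.0, 101.0], 0.7), ([565.0, -184.0, 60.0], 0.57)]
top can [([714.0, -116.0, 107.0], 0.9)]
top cup [([379.0, 437.0, 18.0], 0.61)]
```

```bash
python3 - <<'E'
from h import *
t=cv2.imread("pics/top0.png"); s=cv2.imread("pics/scene0.png")
a=cv2.resize(t[110:250,100:400],None,fx=2.6,fy=2.6,interpolation=2); a=cv2.convertScaleAbs(a,alpha=1.6,beta=10)
b=cv2.resize(s[130:290,150:370],None,fx=3.4,fy=3.4,interpolation=2); b=cv2.convertScaleAbs(b,alpha=1.6,beta=10)
cv2.imwrite("pics/c1.png",a); cv2.imwrite("pics/c2.png",b)
for n in ["scene","top"]:
    d=np.load(f"pics/{n}0.npy"); P=cloud(n,d); Q=P.reshape(-1,3)
    def rep(nm,m):
        q=Q[m]; 
        if len(q)<5: print(n,nm,len(q));return
        r=cv2.minAreaRect(q[:,:2].astype(np.float32)); print(n,nm,len(q),"mean",q.mean(0).round(1),"rect",np.round(r[0],1),np.round(r[1],1),round(r[2],1),"z",np.percentile(q[:,2],[5,50,95]).round(1))
    near=lambda x,y,r:np.hypot(Q[:,0]-x,Q[:,1]-y)<r
    z=Q[:,2]
    rep("plate",near(530,230,280)&(z>7)&(z<14))
    rep("arm top",near(530,230,280)&(z>590))
    rep("house",near(560,220,200)&(z>450)&(z<590))
    rep("hook",near(560,220,120)&(z>200)&(z<400))
    rep("basket all",near(570,-182,110)&(z>20))
    rep("handle",near(570,-182,110)&(z>135))
    rep("rim",near(570,-182,110)&(z>72)&(z<90))
    rep("jar",near(715,-325,60)&(z>80)); rep("can",near(720,-110,60)&(z>95)); rep("cup",near(370,435,70)&(z>20))
E
```

```text
scene plate 2105 mean [546.7 245.2  10. ] rect [529.7 259.8] [467.8 481.3] 63.2 z [ 7.3  9.9 13.3]
scene arm top 1819 mean [534.5 259.4 649.1] rect [533.8 250.4] [ 33. 240.] 41.9 z [609.2 657.7 661.1]
scene house 2150 mean [578.3 227.6 543.9] rect [546.8 247.6] [ 59.2 260.3] 38.9 z [469.4 555.1 585.9]
scene hook 63 mean [594.3 197.2 345. ] rect [587. 190.] [59.7  8. ] 41.6 z [292.4 343.2 393.8]
scene basket all 881 mean [ 575.8 -180.6   71. ] rect [ 570.2 -186.7] [157.7 112.2] 88.5 z [ 27.1  62.5 166.8]
scene handle 89 mean [ 571.5 -179.5  163.6] rect [ 570.6 -185.6] [155.4   9.3] 88.5 z [142.7 166.8 172.1]
scene rim 143 mean [ 571.8 -182.5   78.1] rect [ 570.3 -187.6] [153.5 112.1] 88.5 z [72.9 77.7 83.1]
scene jar 170 mean [ 720.5 -333.4   97.4] rect [ 719.4 -334.1] [62.3 59.9] 54.5 z [ 87.9  98.6 103. ]
scene can 246 mean [ 727.  -114.8  107.5] rect [ 724.9 -116.9] [69.  69.2] 32.4 z [ 97.2 108.6 113.2]
scene cup 337 mean [375.  427.6  54.2] rect [381.  428.7] [89.1 86.6] 3.5 z [24.4 55.5 76.1]
top plate 2738 mean [528.  232.1  10. ] rect [518.3 228.8] [534.3 551.1] 1.0 z [ 7.3  9
[... 210 characters left out ...]

top hook 41 mean [577.6 182.4 286.9] rect [576.3 181.5] [48.3  7.3] 40.1 z [275.8 283.7 306. ]
top basket all 1378 mean [ 566.6 -187.4   73. ] rect [ 569.9 -187.7] [155.1 111. ] 88.2 z [ 33.4  63.2 168.6]
top handle 160 mean [ 569.1 -186.   167.2] rect [ 569.8 -187.8] [154.8  10.9] 88.2 z [154.9 168.1 174.7]
top rim 232 mean [ 566.1 -195.6   78.9] rect [ 569.9 -187.6] [153.4 111. ] 88.2 z [72.8 78.9 84.7]
top jar 291 mean [ 716.  -336.7   99.2] rect [ 717.6 -337.6] [60.8 62.9] 33.9 z [ 90.1  99.9 106.6]
top can 349 mean [ 720.7 -118.3  109.1] rect [ 721.9 -118.1] [68.2 67.7] 3.2 z [ 99.8 109.7 116.1]
top cup 304 mean [381.8 439.3  56.7] rect [380.4 427.8] [87.7 86.9] 23.4 z [24.8 62.3 78.3]
```

View pics/c1.png

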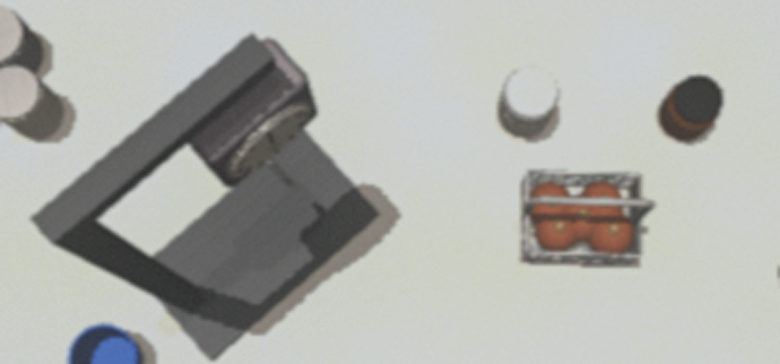

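View pics/c2.png

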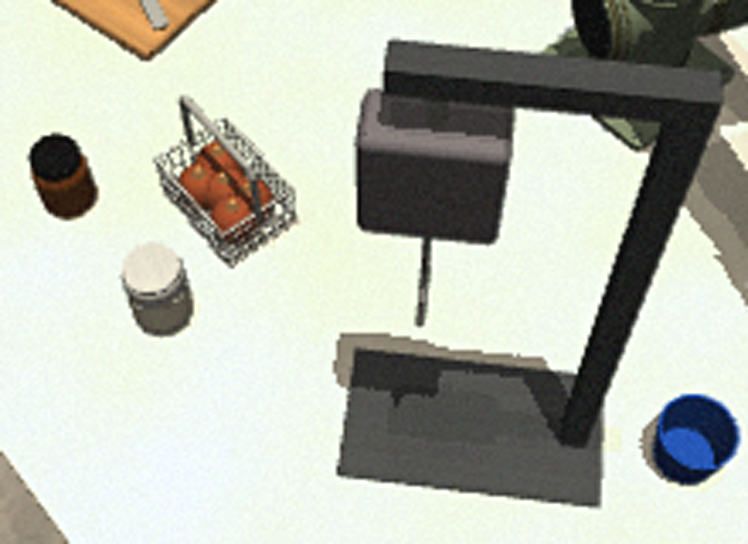

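```bash
python3 - <<'E'
from h import *
st=env.state(); print(R.from_euler('xyz',st["ee_rot"],degrees=True).as_matrix().round(3), st["time_s"])
yaw=np.radians(41.6)
for n in ["scene","top"]:
    d=np.load(f"pics/{n}0.npy"); P=cloud(n,d); Q=P.reshape(-1,3)
    img=cv2.imread(f"pics/{n}0.png").reshape(-1,3).max(1)
    z=Q[:,2]; near=lambda x,y,r:np.hypot(Q[:,0]-x,Q[:,1]-y)<r
    for nm,m in [("plate",near(530,240,200)&(z>6)&(z<14)&(img<90)),("armtop",near(530,230,280)&(z>652)),("shank",near(585,190,50)&(z>300)&(z<430)),("low",near(585,190,60)&(z>255)&(z<300)),("post",near(440,310,60)&(z>60)&(z<600)),("house",near(585,190,95)&(z>460)&(z<600))]:
        q=Q[m]
        if len(q)<4: print(n,nm,len(q)); continue
        r=cv2.minAreaRect(q[:,:2].astype(np.float32))
        print(n,nm,len(q),"med",np.median(q,0).round(1),"rect",np.round(r[0],1),np.round(r[1],1),round(r[2],1))
        e=R.from_euler('z',yaw).as_matrix()
        L=(q-np.array([585,190,0]))@e
        print("   local pct x",np.percentile(L[:,0],[1,10,50,90,99]).round(1),"y",np.percentile(L[:,1],[1,10,50,90,99]).round(1),"z",np.percentile(q[:,2],[1,50,99]).round(1))
        if nm in("shank","low") and n: print(np.c_[L[:,:2],q[:,2]][np.argsort(-q[:,2])][::4].round(0).tolist())
E
```

```text
[[ 0.     0.311  0.951]
 [ 0.     0.951 -0.311]
 [-1.     0.     0.   ]] 1.05
scene plate 2261 med [548.9 239.1   9.6] rect [536.1 237.7] [177.  299.1] 41.2
   local pct x [-75.7 -58.9  11.6  69.5  81.3] y [-78.2 -51.4  60.6 170.8 214. ] z [ 6.1  9.6 13.8]
scene armtop 1115 med [534.8 253.2 659.3] rect [533.8 250.3] [ 32.9 240.1] 42.0
   local pct x [-13.3  -9.4   4.8  15.9  17.5] y [-38.1 -16.2  80.8 175.7 196.2] z [652.4 659.3 662.2]
scene shank 65 med [591.3 194.7 350. ] rect [587. 190.] [59.7  8. ] 41.6
   local pct x [-9.4  3.1  7.9 27.4 31.2] y [-5.2 -4.3 -1.1  2.   2.7] z [307.5 350.  414. ]
[[5.0, -2.0, 416.0], [5.0, -2.0, 404.0], [3.0, 1.0, 396.0], [3.0, 2.0, 390.0], [4.0, -4.0, 384.0], [5.0, -1.0, 375.0], [7.0, -0.0, 365.0], [6.0, -3.0, 357.0], [6.0, -3.0, 350.0], [13.0, 1.0, 344.0], [17.0, -1.0, 343.0], [18.0, 2.0, 341.0], [24.0, -0.0, 338.0], [25.0, -0.0, 332.0], [28.0, 0.0, 324.0], [29.0, -2.0, 313.0], [-28.0, 2.0, 304.0]]
scene low 6 med [582.4 190.8 291.1] rect [584.2 191.5] [56.2  2.8] 37.5
   local pct x [-27.7 -27.6  -1.4  26.5  28.2] y [-1.6 -0.2  2.2  2.5  2.5] z 
[... 1003 characters left out ...]
ed [580.2 184.5 283.6] rect [577.7 182.9] [44.3  7.2] 39.4
   local pct x [-30.4 -23.6  -5.8   9.9  11.8] y [-4.7 -3.7 -0.7  2.3  2.8] z [274.6 283.6 298.4]
[[-32.0, 2.0, 299.0], [-19.0, -4.0, 290.0], [-21.0, 2.0, 287.0], [-14.0, -4.0, 284.0], [-3.0, -1.0, 284.0], [12.0, 2.0, 281.0], [10.0, -0.0, 280.0], [-2.0, 3.0, 279.0], [1.0, 1.0, 276.0]]
top post 618 med [455.1 317.1 403.2] rect [462.  317.5] [21.6 40.6] 83.8
   local pct x [-15.6 -14.9 -14.1  -0.5  12.1] y [168.5 168.9 179.5 194.4 198. ] z [ 69.  403.2 595.8]
top house 1272 med [567.9 173.5 580.7] rect [581.  184.4] [ 66.2 121.7] 44.7
   local pct x [-35.7 -34.  -26.1  -3.8  20.5] y [-59.  -50.3  -0.7  47.6  58.7] z [469.6 580.7 589.3]
```

Request:
arm_command --slide '[[-1.6,-3.5,0],[-3.2,-7,0],[-4.8,-10.5,0],[-6.4,-14,0],[-8,-17.5,0],[-8,-17.7,4.04],[-8,-18.32,8.04],[-8,-19.33,11.96],[-8,-20.73,15.76],[-8,-22.52,19.39],[-8,-24.65,22.83],[-8,-27.13,26.03],[-8,-29.92,28.97],[-8,-32.98,31.61],[-8,-36.3,33.92],[-8,-39.84,35.89],[-8,-43.56,37.49],[-8,-47.42,38.71],[-8,-51.38,39.53],[-8,-55.41,39.95]]' --turn '[[0,0,0],[0,0,0],[0,0,0],[0,0,0],[0,0,0],[0.1012,0,0],[0.2025,0,0],[0.3037,0,0],[0.4049,0,0],[0.5061,0,0],[0.6074,0,0],[0.7086,0,0],[0.8098,0,0],[0.9111,0,0],[1.0123,0,0],[1.1135,0,0],[1.2147,0,0],[1.316,0,0],[1.4172,0,0],[1.5184,0,0]]' --grip '[0,0,0,0,0,0,0,0,0,0,0,0,0,0,0,0,0,0,0,0]'

```text
time_s: 2.72
ee_pos: [386.2, -106.3, 302.0]
ee_rot: [97.9, 89.9, -7.5]
force: [1.2, -0.2, 0.6]
gripper_width: 91.5
```

```bash
cat >> h.py <<'E'
def Rt(yaw,lean):
    h=np.array([np.cos(np.radians(yaw)),np.sin(np.radians(yaw)),0]);u=np.array([0,0,1.]);s,c=np.sin(np.radians(lean)),np.cos(np.radians(lean))
    x=s*h-c*u;y=c*h+s*u
    return np.c_[x,y,np.cross(x,y)]
def cmd(p,Rm,st=None):
    st=st or env.state(); R0=R.from_euler('xyz',st["ee_rot"],degrees=True).as_matrix()
    s=R0.T@(np.array(p)-st["ee_pos"])/10; t=R.from_matrix(R0.T@Rm).as_rotvec()
    print("slide cm",s.round(2),"turn",t.round(4),"deg",np.degrees(np.linalg.norm(t)).round(1),"dist",np.linalg.norm(s).round(2))
    return s,t
E
python3 - <<'E'
from h import *
st=env.state(); print(st["qpos"].round(2),st["time_s"])
b=np.array([570,-187.6,165]); yb=np.array([.03,1,0])
g=b-34*yb
for lean in(60,50):
  Rm=Rt(-1.7,lean); 
  for back in(110,):
    p=g+Rm[:,0]*(2-back); print(lean,p.round(1)); cmd(p,Rm,st)
E
```

```text
[-1.7040e+01 -4.8000e-01  1.0121e+02  1.0000e-02  7.9220e+01 -1.6600e+00] 2.7167
60 [ 475.5 -218.8  219. ]
slide cm [ 8.31 11.59  8.49] turn [-0.2165  0.125   1.0411] deg 61.3 dist 16.59
50 [ 486.3 -219.1  234.4]
slide cm [ 6.77 12.64  8.23] turn [-0.2234  0.1042  0.8674] deg 51.7 dist 16.53
```

Request:
arm_command --slide '[[0.8,1.2,0.9],[1.7,2.3,1.7],[2.5,3.5,2.5],[3.3,4.6,3.4],[4.2,5.8,4.2],[5,7,5.1],[5.8,8.1,5.9],[6.6,9.3,6.8],[7.5,10.4,7.6],[8.3,11.6,8.5],[8.3,11.6,8.5]]' --turn '[[-0.022,0.0125,0.104],[-0.043,0.025,0.208],[-0.065,0.0375,0.312],[-0.087,0.05,0.416],[-0.108,0.0625,0.52],[-0.13,0.075,0.625],[-0.152,0.0875,0.729],[-0.173,0.1,0.833],[-0.195,0.1125,0.937],[-0.2165,0.125,1.041],[-0.2165,0.125,1.041]]' --grip '[0,0,0,0,0,0,0,0,0,0,0]'

```text
time_s: 3.63
ee_pos: [470.3, -195.9, 225.2]
ee_rot: [94.1, 42.3, 1.0]
force: [0.7, 1.0, 0.5]
gripper_width: 91.5
```

```bash
python3 - <<'E'
from h import *
st=env.state(); print(st["qpos"].round(2),st["time_s"],st["ee_pos"].round(1))
p,d=env.grab_frame("wrist"); cv2.imwrite("pics/w1.png",p[:,:,::-1]); np.save("pics/w1.npy",d)
P=cloud("wrist",d,st).reshape(-1,3)
q=P[(np.abs(P[:,2]-168)<14)&(np.abs(P[:,0]-570)<25)&(np.abs(P[:,1]+187)<90)]
print(len(q)); 
if len(q)>5:
  r=cv2.minAreaRect(q[:,:2].astype(np.float32)); print(r, np.percentile(q[:,2],[5,50,95]))
  A=np.c_[q[:,1],np.ones(len(q))]; print(np.linalg.lstsq(A,q[:,0],rcond=None)[0], "y range",q[:,1].min(),q[:,1].max())
st=env.state()
b=np.array([570,-187.6,165]); yb=np.array([.03,1,0])
g=b-34*yb; Rm=Rt(-1.7,60)
print("err ");cmd(g-108*Rm[:,0],Rm,st); cmd(g+2*Rm[:,0],Rm,st)
E
```

```text
[-4.3440e+01 -1.1000e-01  1.2992e+02  7.0930e+01  3.3210e+01 -9.6850e+01] 3.6333 [ 470.3 -195.9  225.2]
1470
((569.0155639648438, -189.15353393554688), (154.99798583984375, 9.933038711547852), 88.37791442871094) [158.9826121  168.47659403 171.25057854]
[3.08782490e-02 5.73148501e+02] y range -266.6108605676113 -111.73441924665005
err 
slide cm [0.67 0.28 2.22] turn [-0.0445 -0.03    0.2186] deg 12.9 dist 2.34
slide cm [11.4   2.67  2.5 ] turn [-0.0445 -0.03    0.2186] deg 12.9 dist 11.97
```

View pics/w1.png

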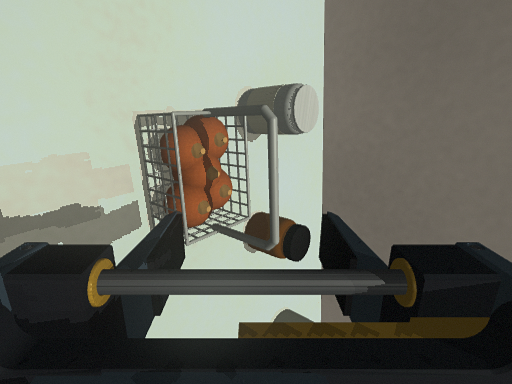

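```bash
cat >> h.py <<'E'
from scipy.optimize import least_squares
def rz(a):return R.from_euler('z',a,degrees=True).as_matrix()
def ry(a):return R.from_euler('y',a,degrees=True).as_matrix()
C=np.array([[0,1,0],[0,0,1.],[1,0,0]]).T  # placeholder
def fk(q,k,ret=False):
    r0,h,a2,e,a3,d=k
    A=rz(q[0]);p=A@[r0,0,h];A=A@ry(q[1]);p=p+A@[0,0,a2];A=A@ry(q[2]);p=p+A@[e,0,a3];w=p
    A=A@rz(q[3])@ry(q[4])@rz(q[5]);p=p+A@[0,0,d]
    return p,A,w
E
python3 - <<'E'
from h import *
D=[([70.76,18.351,89.706,0,72.043,-1.1466],[178.41,546.11,221.13],[-90.649,89.8999,-108.741]),
([-17.04,-.48,101.21,.01,79.22,-1.66],[386.2,-106.3,302.0],[97.9,89.9,-7.5]),
]
st=env.state(); D.append((st["qpos"],st["ee_pos"],st["ee_rot"]))
f=lambda k:np.concatenate([fk(q,k)[0]-p for q,p,_ in D])
best=None
for s in range(30):
    k0=np.random.default_rng(s).uniform([0,100,200,-60,200,100],[150,500,500,60,500,350])
    r=least_squares(lambda k:np.r_[f(k),.002*(k-k0)],k0)
    if best is None or r.cost<best.cost: best=r
    if s<6: print(r.x.round(1),round(r.cost,2))
print(best.x.round(1),f(best.x).round(1))
for q,p,e in D: print((fk(q,best.x)[1].T@R.from_euler('xyz',e,degrees=True).as_matrix()).round(3))
E
```

```text
[-20.3 174.4 598.2  38.8 440.5 349.1] 134.7
[-20.3 174.4 598.1  38.8 440.5 349.1] 134.9
[-20.3 174.3 598.2  38.8 440.5 349.1] 134.45
[-20.3 174.3 598.2  38.8 440.5 349.1] 134.54
[-20.3 174.3 598.2  38.8 440.5 349.1] 134.54
[-20.3 174.4 598.1  38.8 440.5 349.1] 134.8
[-20.3 174.3 598.2  38.8 440.5 349.1] [ 10.8  -4.   -1.6  -3.3 -11.    1.2  -0.2  -0.4   0.4]
[[ 0. -1. -0.]
 [-0.  0. -1.]
 [ 1.  0. -0.]]
[[-0.001 -1.     0.   ]
 [ 0.    -0.    -1.   ]
 [ 1.    -0.001  0.   ]]
[[ 0. -1. -0.]
 [ 0. -0. -1.]
 [ 1.  0.  0.]]
```

```bash
cat >> h.py <<'E'
def fk(q,k):
    r0,h,a2,e,a3,d,l=k
    A=rz(q[0]);p=A@[r0,l,h];A=A@ry(q[1]);p=p+A@[0,0,a2];A=A@ry(q[2]);p=p+A@[e,0,a3];w=p
    A=A@rz(q[3])@ry(q[4])@rz(q[5]);p=p+A@[0,0,d]
    return p,A,w
C=np.array([[0,-1,0],[0,0,-1],[1,0,0]])
LO=[-177.97,-48.28,12.27,-77.06,2.81,-146.56];HI=[177.97,115.42,149.76,257.06,150.46,146.56]
def ik(p,Rm,k,q0):
    def f(q):
        a,A,_=fk(q,k); return np.r_[(a-p)/10,R.from_matrix((A@C).T@Rm).as_rotvec()*20]
    r=least_squares(f,np.clip(q0,np.array(LO)+.1,np.array(HI)-.1),bounds=(LO,HI),x_scale=10)
    return r.x,r.cost
E
cat > fit.py <<'E'
from h import *
import json,os
D=[([70.76,18.351,89.706,0,72.043,-1.1466],[178.41,546.11,221.13]),
([-17.04,-.48,101.21,.01,79.22,-1.66],[386.2,-106.3,302.0]),
([-43.44,-.11,129.92,70.93,33.21,-96.85],[470.3,-195.9,225.2])]
if os.path.exists("D.json"): D+=json.load(open("D.json"))
f=lambda k:np.concatenate([fk(q,k)[0]-p for q,p in D])
best=None
for s in range(20):
    k0=np.random.default_rng(s).uniform([0,100,200,-60,200,100,0],[150,500,500,60,500,350,5])
    r=least_squares(lambda k:np.r_[f(k),.002*(k-k0)],k0)
    if best is None or r.cost<best.cost: best=r
K=best.x; print(K.round(1),f(K).round(1)); np.save("K.npy",K)
E
python3 fit.py; python3 - <<'E'
from h import *
K=np.load("K.npy"); st=env.state()
g=np.array([570,-187.6,165])-34*np.array([.03,1,0])
for lean in(60,50,45):
  Rm=Rt(-1.7,lean); q=st["qpos"]
  for back in(108,60,20,-2):
    q,c=ik(g-back*Rm[:,0],Rm,K,q); print(lean,back,q.round(1),round(c,3))
  q,c=ik(g+2*Rm[:,0]+[0,0,150],Rm,K,q);print("up",q.round(1),round(c,3))
  Rh=Rt(41.7,lean);s=np.array([587,190.5,284]);yh=Rh[:,2]*-1;xh=np.array([.7466,.6652,0])
  for o,z in((-80,45),(0,40),(0,0),(0,-60)):
    q,c=ik(s+xh*o-34*yh+[0,0,z]+2*Rh[:,0],Rh,K,q);print("hook",o,z,q.round(1),round(c,3))
E
```

```text
[1.000e-01 1.405e+02 5.916e+02 2.520e+01 4.170e+02 3.277e+02 1.150e+01] [ 0. -0. -0.  0.  0.  0. -0. -0.  0.]
60 108 [ -50.     5.   137.7  103.5   41.7 -137.1] 0.0
60 60 [ -44.3   10.6  136.4  114.1   39.9 -144.9] 0.0
60 20 [ -40.6   14.6  133.7  118.1   38.4 -146.6] 0.098
60 -2 [ -39.    16.8  132.   119.3   37.6 -146.6] 0.277
up [ -38.5    2.5  121.5   87.    31.3 -106.9] 0.0
hook -80 45 [ -14.5    0.5  121.1   76.5   47.7 -107.1] 0.0
hook 0 40 [  -4.9    5.7  116.3   80.2   39.7 -105.2] 0.0
hook 0 0 [  -4.9    8.6  119.8   88.    39.  -115.2] 0.0
hook 0 -60 [  -4.9   13.8  124.5  100.1   39.7 -130.9] 0.0
50 108 [ -44.1    1.2  128.7   75.9   32.1 -103.8] 0.0
50 60 [ -39.9    6.7  128.5   86.9   28.3 -113.4] 0.0
50 20 [ -37.    11.4  127.8   96.8   26.5 -122.1] 0.0
50 -2 [ -35.5   13.9  127.2  102.1   25.9 -126.8] 0.0
up [-35.5   2.1 114.2  55.4  31.2 -74.4] 0.0
hook -80 45 [-10.3  -0.3 114.4  56.9  46.1 -86.2] 0.0
hook 0 40 [ -1.7   5.3 109.3  56.1  39.3 -80.3] 0.0
hook 0 0 [ -1.7   7.5 113.1  62.8  36.3 -88.8] 0.0
hook 0 -60 [  -1.7   11.6  118.2   75.5   32.9 -104.1] 0.0
45 108 [-41.1   0.8 124.   59.2  31.5 -85.1] 0.0
45 60 [-37.7   6.1 124.3  68.1  26.6 -93. ] 0.0
45 20 [ -35.2   10.6  124.1   77.3   23.6 -101.3] 0.0
45 -2 [ -34.    13.1  123.7   82.8   22.4 -106.3] 0.0
up [-34.    2.6 110.4  42.2  34.3 -60.9] 0.0
hook -80 45 [ -8.   -0.  111.   47.4  47.1 -76.3] 0.0
hook 0 40 [ 1.000e-01  5.700e+00  1.056e+02  4.520e+01  4.150e+01 -6.920e+01] 0.0
hook 0 0 [ 1.000e-01  7.600e+00  1.096e+02  5.040e+01  3.760e+01 -7.600e+01] 0.0
hook 0 -60 [ 1.000e-01  1.130e+01  1.149e+02  6.110e+01  3.250e+01 -8.900e+01] 0.0
```

```bash
cat > plan.py <<'E'
from h import *
K=np.load("K.npy"); st=env.state()
F=np.diag([1,-1,-1.])
for lean in(60,65):
 for off in (34,-34):
  for fl in(0,1):
   print("lean",lean,"off",off,"flip",fl)
   fm=F if fl else np.eye(3)
   g=np.array([569.5,-188.2,165])+off*np.array([.03,1,0])
   Rm=Rt(-1.7,lean)@fm; q=st["qpos"].copy(); q[5]+=180*fl
   for back in(108,40,-2):
    q,c=ik(g-back*Rm[:,0],Rm,K,q); print(back,q.round(1),round(c,3))
   q,c=ik(g+2*Rm[:,0]+[0,0,150],Rm,K,q);print("up",q.round(1),round(c,3))
   Rh=Rt(41.7,lean)@fm;s=np.array([587,190.5,284]);xh=np.array([.7466,.6652,0]);yh=np.array([-.6652,.7466,0])
   for o,z in((-80,45),(0,40),(0,0),(0,-60),(-100,-60)):
    q,c=ik(s+xh*o+off*yh+[0,0,z]+2*Rh[:,0],Rh,K,q);print("hook",o,z,q.round(1),round(c,3),"wrist ctr",fk(q,K)[2].round())
E
python3 plan.py
```

```text
lean 60 off 34 flip 0
108 [ -39.2    1.   142.2  115.5   35.7 -141.4] 0.0
40 [ -33.1    9.2  138.   124.1   34.1 -146.6] 0.391
-2 [ -30.5   13.8  134.5  125.8   33.1 -146.6] 1.179
up [ -28.8   -0.8  124.8   92.4   23.3 -107. ] 0.0
hook -80 45 [  -7.1   -4.7  126.    78.7   41.6 -104.7] 0.0 wrist ctr [294. -25. 492.]
hook 0 40 [   2.7    1.6  120.9   83.6   33.2 -104.5] 0.0 wrist ctr [354.  28. 487.]
hook 0 0 [   2.7    4.6  124.6   94.1   33.1 -116.9] 0.0 wrist ctr [354.  28. 447.]
hook 0 -60 [   2.7   10.3  129.7  109.6   35.3 -135.7] 0.0 wrist ctr [354.  28. 387.]
hook -100 -60 [ -10.1    4.3  137.6   99.4   43.6 -135.3] 0.0 wrist ctr [279. -38. 387.]
lean 60 off 34 flip 1
108 [-39.2   1.  142.2 115.5  35.7  38.6] 0.0
40 [-32.1  10.2 139.9 132.2  36.3  25.2] 0.0
-2 [-28.8  15.4 137.7 139.4  37.4  19.9] 0.0
up [-28.8  -0.8 124.8  92.4  23.3  73. ] 0.0
hook -80 45 [ -7.1  -4.7 126.   78.7  41.6  75.3] 0.0 wrist ctr [294. -25. 492.]
hook 0 40 [  2.7   1.6 120.9  83.6  33.2  75.5] 0.0 wrist ctr [354.  28. 487.]
hook 0 0 [  2.7   4.6 124.6  94.1  33.1  63.1] 0.0 wrist ctr [354.  28. 447
[... 3325 characters left out ...]
 362.]
hook -100 -60 [ -19.3   11.3  134.5   99.1   53.4 -142.2] 0.0 wrist ctr [315. -98. 362.]
lean 65 off -34 flip 1
108 [-52.9   8.8 141.9 112.2  49.7  30. ] 0.0
40 [-44.1  16.  139.  125.   48.3  22.4] 0.0
-2 [-39.9  20.2 136.4 131.   47.9  19.2] 0.0
up [-39.9   3.4 124.9 101.2  34.8  58.1] 0.0
hook -80 45 [-16.3   1.7 124.3  85.5  50.5  62.9] 0.0 wrist ctr [329. -84. 467.]
hook 0 40 [ -6.3   6.7 119.5  91.4  42.3  62.9] 0.0 wrist ctr [389. -31. 462.]
hook 0 0 [ -6.3   9.9 122.9  98.6  42.9  53.2] 0.0 wrist ctr [389. -31. 422.]
hook 0 -60 [ -6.3  15.7 127.4 108.9  45.4  38.8] 0.0 wrist ctr [389. -31. 362.]
hook -100 -60 [-19.3  11.3 134.5  99.1  53.4  37.8] 0.0 wrist ctr [315. -98. 362.]
```

Request:
arm_command --slide '[[0,0,0],[0,0,0],[0,0,0],[0,0,0],[0,0,0],[0,0,0],[0,0,0],[0,0,0],[0,0,0],[0,0,0],[0,0,0],[0,0,0],[0,0,0],[0,0,0],[0,0,0],[0,0,0],[0,0,0],[0,0,0],[0,0,0],[0,0,0]]' --turn '[[0.12,0,0],[0.24,0,0],[0.36,0,0],[0.48,0,0],[0.6,0,0],[0.72,0,0],[0.84,0,0],[0.96,0,0],[1.08,0,0],[1.2,0,0],[1.32,0,0],[1.44,0,0],[1.56,0,0],[1.68,0,0],[1.8,0,0],[1.92,0,0],[2.04,0,0],[2.16,0,0],[2.28,0,0],[2.4,0,0]]' --grip '[0,0,0,0,0,0,0,0,0,0,0,0,0,0,0,0,0,0,0,0]'

```text
time_s: 5.35
ee_pos: [469.9, -194.8, 225.5]
ee_rot: [-127.9, 42.5, 1.1]
force: [-0.5, -0.3, 0.2]
gripper_width: 91.3
```

```bash
cat >> h.py <<'E'
F=np.diag([1,-1,-1.])
B=np.array([569.5,-188.2,165.]); YB=np.array([.03,1,0])
S=np.array([587,190.5,284.]);XH=np.array([.7466,.6652,0]);YH=np.array([-.6652,.7466,0])
OFF=34
E
python3 - <<'E'
from h import *
K=np.load("K.npy")
st=env.state(); print(st["qpos"].round(2),st["time_s"],st["ee_pos"].round(1)); print(fk(st["qpos"],K)[0].round(1))
g=B+OFF*YB; Rm=Rt(-1.7,60)@F
for back in (70,-2): print((g-back*Rm[:,0]).round(1)); cmd(g-back*Rm[:,0],Rm,st)
E
```

```text
[-43.29  -0.22 129.83  70.32  33.19  41.77] 5.35 [ 469.9 -194.8  225.5]
[ 470.  -194.9  225.5]
[ 509.9 -152.4  200. ]
slide cm [ 4.73 -3.25  2.75] turn [ 0.6877  0.1099 -0.1974] deg 41.5 dist 6.36
[ 572.3 -154.3  164. ]
slide cm [11.75 -4.29  1.56] turn [ 0.6877  0.1099 -0.1974] deg 41.5 dist 12.61
```

Request:
arm_command --slide '[[0.47,-0.32,0.27],[0.95,-0.65,0.55],[1.42,-0.97,0.82],[1.89,-1.3,1.1],[2.36,-1.62,1.38],[2.84,-1.95,1.65],[3.31,-2.27,1.93],[3.78,-2.6,2.2],[4.26,-2.92,2.48],[4.73,-3.25,2.75],[4.73,-3.25,2.75],[4.73,-3.25,2.75]]' --turn '[[0.069,0.011,-0.02],[0.138,0.022,-0.039],[0.206,0.033,-0.059],[0.275,0.044,-0.079],[0.344,0.055,-0.099],[0.413,0.066,-0.118],[0.481,0.077,-0.138],[0.55,0.088,-0.158],[0.619,0.099,-0.178],[0.688,0.11,-0.197],[0.688,0.11,-0.197],[0.688,0.11,-0.197]]' --grip '[0,0,0,0,0,0,0,0,0,0,0,0]'

```text
time_s: 6.35
ee_pos: [509.9, -151.7, 199.3]
ee_rot: [-90.3, 30.0, -1.5]
force: [0.4, -0.1, 0.3]
gripper_width: 91.0
```

```bash
python3 - <<'E'
from h import *
st=env.state(); print(st["qpos"].round(2),st["time_s"],st["ee_pos"].round(1))
p,d=env.grab_frame("wrist"); cv2.imwrite("pics/w2.png",p[:,:,::-1])
P=cloud("wrist",d,st).reshape(-1,3)
q=P[(np.abs(P[:,2]-168)<14)&(np.abs(P[:,0]-570)<25)&(np.abs(P[:,1]+187)<90)]
if len(q)>5:
  r=cv2.minAreaRect(q[:,:2].astype(np.float32)); print(len(q),r, np.percentile(q[:,2],[5,50,95]))
  A=np.c_[q[:,1],np.ones(len(q))]; print(np.linalg.lstsq(A,q[:,0],rcond=None)[0], "y range",q[:,1].min(),q[:,1].max())
g=B+OFF*YB; Rm=Rt(-1.7,60)@F
for back in (70,-2): cmd(g-back*Rm[:,0],Rm,st)
E
```

```text
[-35.     6.34 141.15 125.38  35.9   30.13] 6.35 [ 509.9 -151.7  199.3]
2291 ((568.4569702148438, -190.47683715820312), (154.50396728515625, 9.736712455749512), 88.5008316040039) [158.47587879 167.94305709 171.13133913]
[2.82470922e-02 5.72362309e+02] y range -267.716223205261 -113.22414335534395
slide cm [-0.03 -0.06 -0.07] turn [ 0.0068  0.0034 -0.0006] deg 0.4 dist 0.1
slide cm [ 7.17 -0.07 -0.09] turn [ 0.0068  0.0034 -0.0006] deg 0.4 dist 7.17
```

View pics/w2.png

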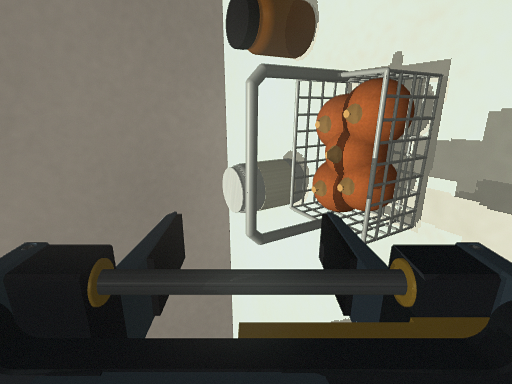

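Request:
arm_command --slide '[[1.2,0,0],[2.4,0,0],[3.6,0,0],[4.8,0,0],[6,0,0],[7.2,-0.1,0],[7.2,-0.1,0],[7.2,-0.1,0]]' --turn '[[0,0,0],[0,0,0],[0,0,0],[0.007,0.003,0],[0.007,0.003,0],[0.007,0.003,0],[0.007,0.003,0],[0.007,0.003,0]]' --grip '[0,0,0,0,0,0,60,120]' --newtons 20

```text
time_s: 7.07
ee_pos: [573.0, -154.5, 164.6]
ee_rot: [-90.0, 30.0, -1.8]
force: [0.2, -0.4, -0.1]
gripper_width: 80.5
```

```bash
python3 - <<'E'
from h import *
st=env.state(); print(st["qpos"].round(2),st["time_s"],st["ee_pos"].round(1),st["force"],st["gripper_width"])
p,d=env.grab_frame("wrist"); cv2.imwrite("pics/w3.png",p[:,:,::-1])
P=cloud("wrist",d,st).reshape(-1,3)
T=R.from_euler('xyz',st["ee_rot"],degrees=True).as_matrix()
L=(P-st["ee_pos"])@T
q=L[(np.abs(P[:,2]-168)<14)&(np.abs(P[:,0]-570)<25)&(np.abs(P[:,1]+215)<60)]
if len(q): print(len(q),np.percentile(q,[5,50,95],axis=0).round(1))
E
```

```text
[-28.77  15.32 137.61 139.51  37.25  19.93] 7.0667 [ 573.  -154.5  164.6] [ 0.19922904 -0.37481295 -0.11512264] 80.50371127516065
3534 [[-7.600e+00 -4.900e+00 -1.075e+02]
 [-5.900e+00  1.000e-01 -6.630e+01]
 [-1.600e+00  7.300e+00 -8.400e+00]]
```

View pics/w3.png

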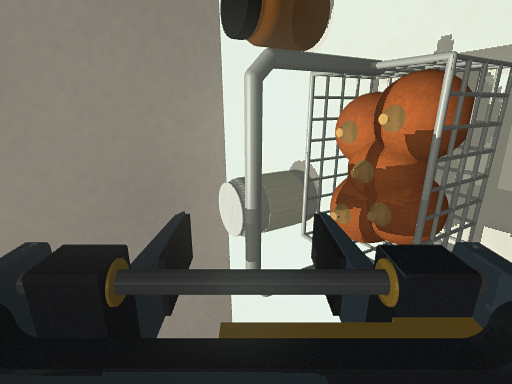

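Request:
arm_command --slide '[[0,0,0],[0,0,0],[0,0,0],[0,0,0],[0,0,0],[0,0,0],[0,0,0],[0,0,0]]' --turn '[[0,0,0],[0,0,0],[0,0,0],[0,0,0],[0,0,0],[0,0,0],[0,0,0],[0,0,0]]' --grip '[160,200,255,255,255,255,255,255]' --newtons 55

```text
time_s: 7.78
ee_pos: [572.6, -154.4, 164.2]
ee_rot: [-90.0, 30.0, -1.8]
force: [-0.0, -0.5, -0.2]
gripper_width: 23.1
```

Request:
arm_command --slide '[[0,0,0],[0,0,0],[0,0,0],[0,0,0],[0,0,0],[0,0,0]]' --turn '[[0,0,0],[0,0,0],[0,0,0],[0,0,0],[0,0,0],[0,0,0]]' --grip '[255,255,255,255,255,255]' --newtons 55

```text
time_s: 8.28
ee_pos: [572.6, -154.4, 164.0]
ee_rot: [-90.0, 30.0, -1.8]
force: [0.5, 0.1, -0.5]
gripper_width: 8.4
```

Request:
arm_command --slide '[[-0.1,-0.17,0],[-0.4,-0.7,0],[-0.8,-1.4,0],[-1.2,-2.1,0],[-1.7,-2.95,0],[-2.2,-3.8,0],[-2.7,-4.7,0],[-3,-5.2,0],[-3.1,-5.4,0],[-3.1,-5.4,0]]' --turn '[[0,0,0],[0,0,0],[0,0,0],[0,0,0],[0,0,0],[0,0,0],[0,0,0],[0,0,0],[0,0,0],[0,0,0]]' --grip '[255,255,255,255,255,255,255,255,255,255]'

```text
time_s: 9.12
ee_pos: [572.1, -154.3, 226.4]
ee_rot: [-90.0, 30.0, -1.9]
force: [-0.8, 0.3, -5.3]
gripper_width: 8.8
```

```bash
python3 - <<'E'
from h import *
st=env.state(); print(st["qpos"].round(2),st["time_s"],st["ee_pos"].round(1),st["force"].round(2),st["torque"].round(2),st["gripper_width"])
p,d=env.grab_frame("wrist"); cv2.imwrite("pics/w4.png",p[:,:,::-1])
P=cloud("wrist",d,st).reshape(-1,3)
T=R.from_euler('xyz',st["ee_rot"],degrees=True).as_matrix()
L=(P-st["ee_pos"])@T
q=P[(np.abs(L[:,0]+3)<10)&(np.abs(L[:,1])<12)&(L[:,2]<-25)&(L[:,2]>-100)]
if len(q): 
  u,s,v=np.linalg.svd(q-q.mean(0)); print(len(q),q.mean(0).round(1),v[0].round(3)," cmp",T.round(3).tolist())
p,d=env.grab_frame("scene"); cv2.imwrite("pics/s4.png",cv2.resize(p[100:300,130:400,::-1],None,fx=2.8,fy=2.8))
E
```

```text
[-28.73   7.35 132.93 125.01  28.54  37.19] 9.1167 [ 572.1 -154.3  226.4] [-0.77  0.34 -5.32] [0.3  1.57 0.01] 8.811553217273184
2375 [ 565.7 -219.3  229.9] [0.031 0.999 0.011]  cmp [[0.865, -0.5, 0.032], [-0.028, 0.016, 0.999], [-0.501, -0.866, -0.0]]
```

View pics/w4.png

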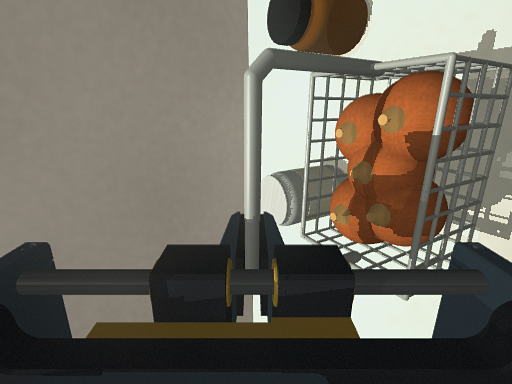

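View pics/s4.png

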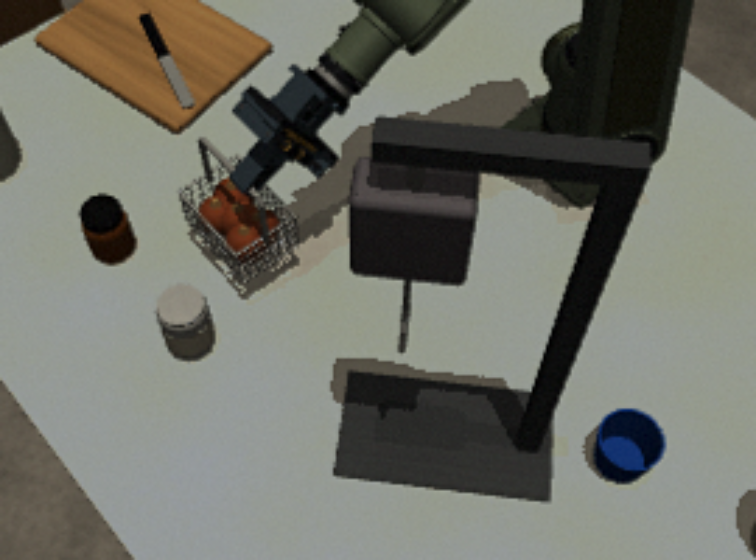

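```bash
cat >> h.py <<'E'
HT=np.array([-2.5,0,-35.]) # handle middle in tool frame
RH=Rt(41.7,60)@F
def tcp_for(h,Rm): return np.array(h)-Rm@HT
def rows(p,Rm,n,st=None,hold=2):
    st=st or env.state(); s,t=cmd(p,Rm,st); a=(np.arange(1,n+1)/n); a=a*a*(3-2*a)
    print("slide",[(x*s).round(2).tolist() for x in a]+[s.round(2).tolist()]*hold); print("turn",[(x*t).round(3).tolist() for x in a]+[t.round(3).tolist()]*hold)
E
python3 - <<'E'
from h import *
K=np.load("K.npy")
st=env.state(); T=R.from_euler('xyz',st["ee_rot"],degrees=True).as_matrix()
print("handle now",(st["ee_pos"]+T@HT).round(1))
h=S-90*XH+[0,0,46]; p=tcp_for(h,RH); print(h.round(1),p.round(1))
# check joint path
from scipy.spatial.transform import Slerp
sl=Slerp([0,1],R.from_matrix([T,RH])); q=st["qpos"]
for a in np.linspace(0,1,11):
    q,c=ik(st["ee_pos"]*(1-a)+p*a,sl(a).as_matrix(),K,q); print(q.round(0),round(c,3))
rows(p,RH,18,st)
E
```

```text
handle now [ 568.7 -189.2  226.6]
[519.8 130.6 330. ] [498.1 158.2 328.8]
[-29.   7. 133. 125.  29.  37.] 0.0
[-28.   5. 133. 118.  30.  43.] 0.0
[-27.   3. 133. 111.  31.  48.] 0.0
[-25.   2. 133. 104.  32.  53.] 0.0
[-24.  -0. 133.  99.  34.  57.] 0.0
[-22.  -2. 132.  94.  35.  61.] 0.0
[-20.  -3. 131.  90.  37.  65.] 0.0
[-17.  -4. 130.  86.  38.  68.] 0.0
[-14.  -5. 129.  83.  40.  70.] 0.0
[-11.  -5. 128.  80.  41.  73.] 0.0
[ -8.  -5. 127.  78.  43.  75.] 0.0
slide cm [-12.44  -4.71  31.  ] turn [-0.3814 -0.6577 -0.0016] deg 43.6 dist 33.73
slide [[-0.11, -0.04, 0.28], [-0.43, -0.16, 1.06], [-0.92, -0.35, 2.3], [-1.57, -0.59, 3.91], [-2.35, -0.89, 5.85], [-3.22, -1.22, 8.04], [-4.18, -1.58, 10.42], [-5.19, -1.96, 12.93], [-6.22, -2.36, 15.5], [-7.25, -2.75, 18.07], [-8.26, -3.13, 20.58], [-9.21, -3.49, 22.96], [-10.09, -3.82, 25.15], [-10.87, -4.12, 27.08], [-11.52, -4.36, 28.7], [-12.01, -4.55, 29.93], [-12.33, -4.67, 30.72], [-12.44, -4.71, 31.0], [-12.44, -4.71, 31.0], [-12.44, -4.71, 31.0]]
turn [[-0.003, -0.006, -0.0], [-0.013, -0.023, -0.0], [-0.028, -0.049, -0.0], [-0.048, -0.083, -0.0], [-0.072, -0.124, -0.0], [-0.099, -0.171, -0.0], [-0.128, -0.221, -0.001], [-0.159, -0.274, -0.001], [-0.191, -0.329, -0.001], [-0.222, -0.383, -0.001], [-0.253, -0.437, -0.001], [-0.282, -0.487, -0.001], [-0.309, -0.534, -0.001], [-0.333, -0.575, -0.001], [-0.353, -0.609, -0.001], [-0.368, -0.635, -0.002], [-0.378, -0.652, -0.002], [-0.381, -0.658, -0.002], [-0.381, -0.658, -0.002], [-0.381, -0.658, -0.002]]
```

Request:
arm_command --slide '[[-0.1,0,0.3],[-0.4,-0.2,1.1],[-0.9,-0.35,2.3],[-1.6,-0.6,3.9],[-2.35,-0.9,5.85],[-3.2,-1.2,8],[-4.2,-1.6,10.4],[-5.2,-2,12.9],[-6.2,-2.35,15.5],[-7.25,-2.75,18.1],[-8.3,-3.1,20.6],[-9.2,-3.5,23],[-10.1,-3.8,25.15],[-10.9,-4.1,27.1],[-11.5,-4.35,28.7],[-12,-4.55,29.9],[-12.3,-4.65,30.7],[-12.4,-4.7,31],[-12.4,-4.7,31],[-12.4,-4.7,31]]' --turn '[[-0.003,-0.006,0],[-0.013,-0.023,0],[-0.028,-0.049,0],[-0.048,-0.083,0],[-0.072,-0.124,0],[-0.099,-0.171,0],[-0.128,-0.221,0],[-0.159,-0.274,0],[-0.191,-0.329,0],[-0.222,-0.383,0],[-0.253,-0.437,0],[-0.282,-0.487,0],[-0.309,-0.534,0],[-0.333,-0.575,0],[-0.353,-0.609,0],[-0.368,-0.635,0],[-0.378,-0.652,0],[-0.381,-0.658,0],[-0.381,-0.658,0],[-0.381,-0.658,0]]' --grip '[255,255,255,255,255,255,255,255,255,255,255,255,255,255,255,255,255,255,255,255]'

```text
time_s: 10.88
ee_pos: [498.7, 157.8, 328.6]
ee_rot: [-90.0, 30.1, 41.7]
force: [-0.5, -0.2, -6.5]
gripper_width: 8.8
```

```bash
cat > look.py <<'E'
import sys
from h import *
tag=sys.argv[1]
st=env.state(); print(st["qpos"].round(2),st["time_s"],st["ee_pos"].round(1),st["ee_rot"].round(1),st["force"].round(2),st["torque"].round(2),round(st["gripper_width"],1))
p,d=env.grab_frame("wrist"); cv2.imwrite(f"pics/w{tag}.png",p[:,:,::-1]); np.save(f"pics/w{tag}.npy",d)
P=cloud("wrist",d,st).reshape(-1,3)
T=R.from_euler('xyz',st["ee_rot"],degrees=True).as_matrix()
e=np.c_[XH,YH,[0,0,1]]
hm=st["ee_pos"]+T@HT
print("handle mid local to unloaded seat",((hm-S)@e).round(1))
L=(P-st["ee_pos"])@T
q=P[(np.abs(L[:,0]+3)<10)&(np.abs(L[:,1])<12)&(L[:,2]<-45)&(L[:,2]>-100)]
if len(q)>20: 
  u,s,v=np.linalg.svd(q-q.mean(0)); print("bar",len(q),((q.mean(0)-S)@e).round(1),(v[0]@e).round(3))
W=(P-S)@e
for n in ["wrist"]+sys.argv[2:]:
  if n!="wrist":
    p,d=env.grab_frame(n); cv2.imwrite(f"pics/{n[0]}{tag}.png",cv2.resize(p[100:300,130:400,::-1],None,fx=2.8,fy=2.8) if n=="scene" else p[:,:,::-1])
    W=(cloud(n,d).reshape(-1,3)-S)@e
  for z0 in range(-80,170,10):
    m=(np.abs(W[:,1])<12)&(np.abs(W[:,0])<50)&(W[:,2]>=z0)&(W[:,2]<z0+10)
    if m.sum()>1: print(n,"z",z0,m.sum(),np.percentile(W[m],[5,50,95],axis=0).round(0)[:,:2].tolist())
E
python3 look.py 5 scene
```

```text
[ -8.41  -5.42 126.48  77.89  42.77  75.34] 10.8833 [498.7 157.8 328.6] [-90.   30.1  41.7] [-0.47 -0.18 -6.46] [-0.72  1.38 -0.03] 8.8
handle mid local to unloaded seat [-89.8  -0.7  45.9]
bar 1824 [-92.6 -39.8  48.1] [-0.001  1.     0.013]
wrist z -80 84 [[-38.0, -10.0], [-37.0, -0.0], [-36.0, 10.0]]
wrist z -70 22 [[-38.0, -2.0], [-37.0, -1.0], [-36.0, 0.0]]
wrist z -60 95 [[-38.0, -11.0], [-37.0, -1.0], [-36.0, 10.0]]
wrist z -50 67 [[-39.0, -10.0], [-38.0, -1.0], [-36.0, 9.0]]
wrist z -40 79 [[-39.0, -11.0], [-37.0, 0.0], [-35.0, 11.0]]
wrist z -10 23 [[-26.0, -6.0], [-22.0, -3.0], [11.0, 2.0]]
wrist z 0 111 [[-10.0, -5.0], [14.0, -3.0], [16.0, 1.0]]
wrist z 10 98 [[16.0, -6.0], [18.0, -2.0], [21.0, 2.0]]
wrist z 20 90 [[-36.0, -5.0], [21.0, -2.0], [23.0, 2.0]]
wrist z 30 79 [[17.0, -5.0], [19.0, -2.0], [21.0, 1.0]]
wrist z 40 81 [[15.0, -5.0], [17.0, -3.0], [19.0, 1.0]]
wrist z 50 74 [[4.0, -5.0], [10.0, -3.0], [15.0, 1.0]]
wrist z 60 92 [[-5.0, -5.0], [-0.0, -3.0], [4.0, 1.0]]
wrist z 70 127 [[-6.0, -5.0], [-5.0, -3.0], [-2.0, 1.0]]
wrist z 80 134 [[-6.0, -6.0], [-5.0, -3.0], 
[... 640 characters left out ...]
1.0, 8.0]]
scene z 10 4 [[-30.0, -0.0], [-2.0, 3.0], [27.0, 3.0]]
scene z 20 4 [[-21.0, -1.0], [28.0, 1.0], [28.0, 3.0]]
scene z 30 5 [[25.0, -2.0], [27.0, 1.0], [28.0, 2.0]]
scene z 40 6 [[19.0, -2.0], [23.0, 1.0], [24.0, 3.0]]
scene z 50 13 [[9.0, -4.0], [15.0, -1.0], [20.0, 3.0]]
scene z 60 7 [[4.0, -2.0], [8.0, 1.0], [12.0, 2.0]]
scene z 70 5 [[0.0, -2.0], [3.0, 1.0], [5.0, 3.0]]
scene z 80 2 [[2.0, -2.0], [3.0, -1.0], [4.0, 0.0]]
scene z 90 6 [[1.0, -3.0], [4.0, 0.0], [5.0, 3.0]]
scene z 100 6 [[1.0, -4.0], [2.0, -2.0], [3.0, 3.0]]
scene z 110 5 [[1.0, -3.0], [3.0, -0.0], [5.0, 2.0]]
scene z 120 4 [[1.0, -4.0], [3.0, -1.0], [5.0, 2.0]]
scene z 130 2 [[2.0, -1.0], [3.0, 0.0], [3.0, 2.0]]
```

View pics/w5.png

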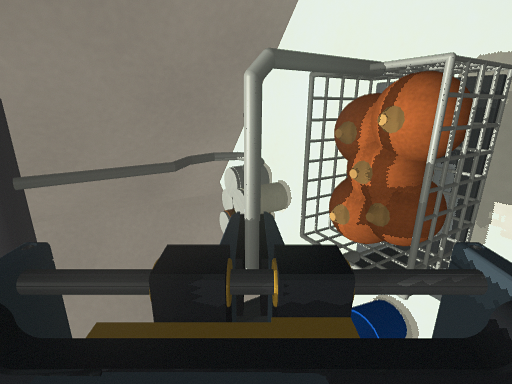

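View pics/s5.png

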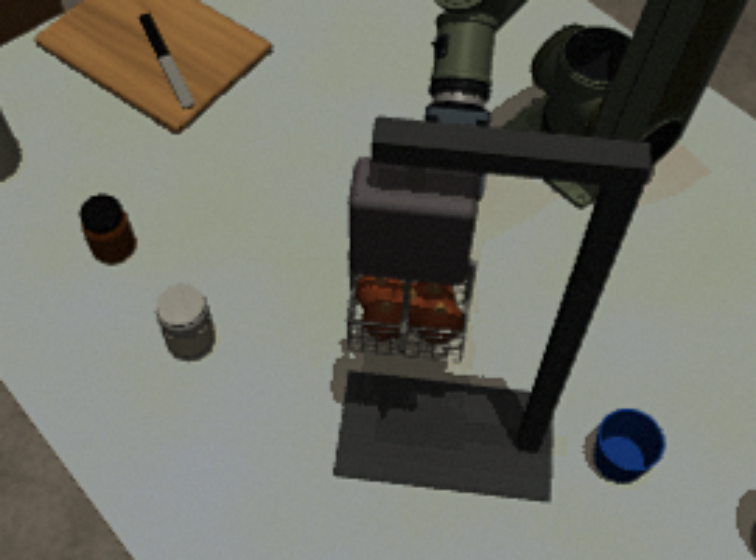

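Request:
arm_command --slide '[[0.2,-0.1,0],[0.8,-0.4,0],[1.7,-0.9,0],[2.8,-1.45,-0.05],[4,-2.05,-0.1],[5.2,-2.7,-0.1],[6.3,-3.25,-0.15],[7.2,-3.75,-0.15],[7.8,-4.05,-0.15],[8,-4.15,-0.15],[8,-4.15,-0.15]]' --turn '[[0,0,0],[0,0,0],[0,0,0],[0,0,0],[0,0,0],[0,0,0],[0,0,0],[0,0,0],[0,0,0],[0,0,0],[0,0,0]]' --grip '[255,255,255,255,255,255,255,255,255,255,255]'

```text
time_s: 11.9
ee_pos: [567.2, 217.3, 324.9]
ee_rot: [-90.0, 30.0, 41.7]
force: [-1.5, -0.6, -5.0]
gripper_width: 8.5
```

```bash
python3 look.py 6 scene | grep -v "wrist z [-1]"
```

```text
[  2.72   1.61 120.51  83.09  33.31  76.14] 11.9 [567.2 217.3 324.9] [-90.   30.   41.7] [-1.5  -0.56 -5.03] [-0.78  1.33  0.04] 8.5
handle mid local to unloaded seat [ 0.9 -1.8 42.1]
bar 1828 [ -1.8 -40.9  44.4] [-0.003  1.     0.014]
wrist z 0 342 [[-31.0, -6.0], [10.0, -4.0], [17.0, 1.0]]
wrist z 20 232 [[-39.0, -5.0], [-36.0, -3.0], [22.0, 1.0]]
wrist z 30 44 [[-3.0, -10.0], [-2.0, -3.0], [21.0, 7.0]]
wrist z 40 765 [[-4.0, -11.0], [-2.0, -2.0], [18.0, 10.0]]
wrist z 50 130 [[4.0, -6.0], [10.0, -4.0], [16.0, -0.0]]
wrist z 60 176 [[-5.0, -6.0], [-0.0, -4.0], [6.0, 0.0]]
wrist z 70 276 [[-6.0, -6.0], [-4.0, -3.0], [-1.0, 1.0]]
wrist z 80 293 [[-6.0, -6.0], [-5.0, -3.0], [-2.0, 1.0]]
wrist z 90 330 [[-6.0, -6.0], [-5.0, -3.0], [-2.0, 1.0]]
scene z -80 18 [[-28.0, -8.0], [30.0, 2.0], [38.0, 10.0]]
scene z -70 44 [[-21.0, -11.0], [21.0, -1.0], [33.0, 11.0]]
scene z -60 41 [[-10.0, -11.0], [8.0, 1.0], [20.0, 10.0]]
scene z -50 8 [[-0.0, -5.0], [4.0, -1.0], [7.0, 2.0]]
scene z -10 2 [[-8.0, 3.0], [-5.0, 3.0], [-3.0, 3.0]]
scene z 0 2 [[-27.0, 2.0], [-3.0, 3.0], [21.0, 3.0]]
scene z 10 3 [[-32.0, -0.0], [-29.0, 3.0], [22.0, 3.0]]
scene z 20 3 [[27.0, -1.0], [28.0, -1.0], [30.0, 2.0]]
scene z 30 5 [[26.0, -2.0], [26.0, 1.0], [29.0, 2.0]]
scene z 40 18 [[-0.0, -11.0], [6.0, 1.0], [24.0, 9.0]]
scene z 50 12 [[8.0, -4.0], [17.0, 0.0], [21.0, 4.0]]
scene z 60 10 [[5.0, -3.0], [9.0, -1.0], [15.0, 2.0]]
scene z 70 5 [[0.0, -2.0], [3.0, 1.0], [3.0, 3.0]]
scene z 80 5 [[1.0, -3.0], [3.0, 0.0], [5.0, 3.0]]
scene z 90 4 [[1.0, -3.0], [1.0, 1.0], [3.0, 3.0]]
scene z 100 6 [[1.0, -4.0], [3.0, -2.0], [5.0, 2.0]]
scene z 110 4 [[0.0, -3.0], [2.0, 1.0], [3.0, 2.0]]
scene z 120 4 [[2.0, -4.0], [3.0, -1.0], [4.0, 2.0]]
scene z 130 2 [[3.0, -1.0], [3.0, 0.0], [3.0, 2.0]]
```

View pics/w6.png

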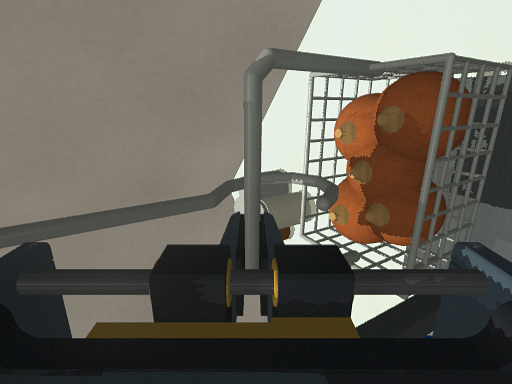

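View pics/s6.png

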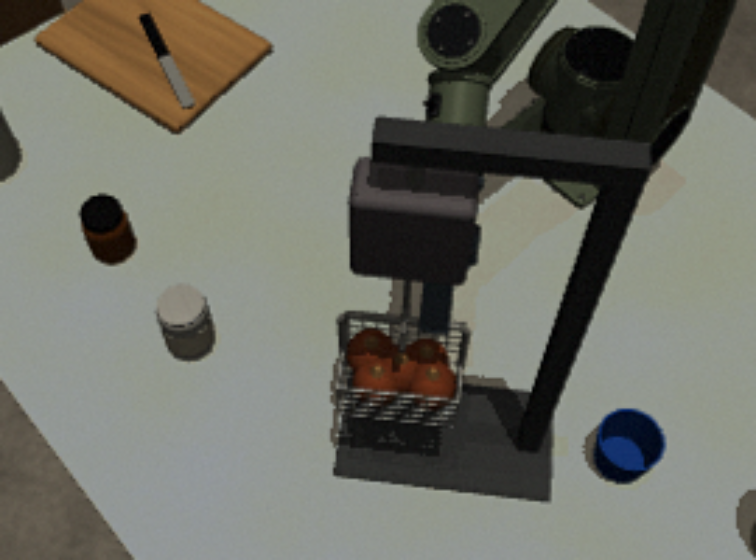

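Request:
arm_command --slide '[[0.15,0.26,0],[0.4,0.7,0],[0.7,1.2,0],[1,1.73,0],[1.3,2.25,0],[1.55,2.7,0],[1.75,3.03,0],[1.9,3.3,0],[2.05,3.55,0],[2.15,3.72,0],[2.25,3.9,0],[2.35,4.07,0],[2.45,4.25,0],[2.5,4.33,0],[2.5,4.33,0]]' --turn '[[0,0,0],[0,0,0],[0,0,0],[0,0,0],[0,0,0],[0,0,0],[0,0,0],[0,0,0],[0,0,0],[0,0,0],[0,0,0],[0,0,0],[0,0,0],[0,0,0],[0,0,0]]' --grip '[255,255,255,255,255,255,255,255,255,255,255,255,255,255,255]'

```text
time_s: 13.25
ee_pos: [567.2, 216.7, 275.1]
ee_rot: [-90.1, 30.0, 41.7]
force: [-0.2, -0.9, -3.9]
gripper_width: 8.5
```

```bash
python3 look.py 7 | grep -v "wrist z [-1]"
```

```text
[  2.66   5.43 125.18  96.11  33.24  60.6 ] 13.25 [567.2 216.7 275.1] [-90.1  30.   41.7] [-0.21 -0.87 -3.94] [-0.72  1.21 -0.16] 8.5
handle mid local to unloaded seat [ 0.5 -2.3 -7.7]
bar 1834 [ -2.4 -41.3  -5.3] [-0.     1.     0.013]
wrist z 0 438 [[-39.0, -6.0], [-31.0, -4.0], [20.0, 1.0]]
wrist z 20 202 [[17.0, -6.0], [19.0, -3.0], [22.0, 1.0]]
wrist z 30 220 [[15.0, -6.0], [17.0, -3.0], [19.0, 1.0]]
wrist z 40 245 [[4.0, -6.0], [9.0, -4.0], [16.0, 0.0]]
wrist z 50 345 [[-6.0, -6.0], [-1.0, -4.0], [5.0, 1.0]]
wrist z 60 421 [[-6.0, -6.0], [-5.0, -3.0], [-2.0, 1.0]]
wrist z 70 945 [[-50.0, -5.0], [-44.0, -1.0], [-2.0, 4.0]]
wrist z 80 1460 [[-47.0, -5.0], [-42.0, -1.0], [-3.0, 4.0]]
wrist z 90 2896 [[-41.0, -6.0], [-32.0, -1.0], [-4.0, 10.0]]
```

View pics/w7.png

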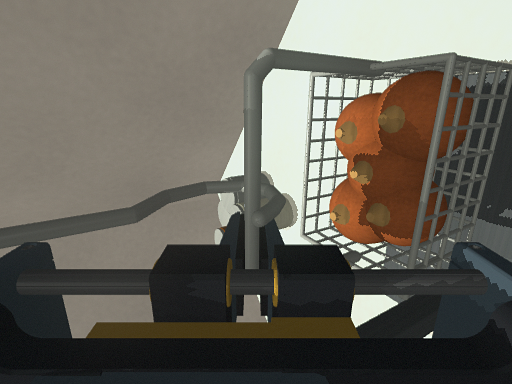

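Request:
arm_command --slide '[[0.1,0.17,0],[0.25,0.43,0],[0.4,0.69,0],[0.6,1.04,0],[0.8,1.39,0],[1,1.73,0],[1.2,2.08,0],[1.4,2.42,0],[1.55,2.68,0],[1.7,2.94,0],[1.8,3.12,0],[1.9,3.29,0],[1.95,3.38,0],[2,3.46,0],[2,3.46,0],[2,3.46,0]]' --turn '[[0,0,0],[0,0,0],[0,0,0],[0,0,0],[0,0,0],[0,0,0],[0,0,0],[0,0,0],[0,0,0],[0,0,0],[0,0,0],[0,0,0],[0,0,0],[0,0,0],[0,0,0],[0,0,0]]' --grip '[255,255,255,255,255,255,255,255,255,255,255,255,255,255,255,255]'

```text
time_s: 14.63
ee_pos: [567.3, 216.8, 235.5]
ee_rot: [-90.1, 30.0, 41.7]
force: [1.0, -2.0, -1.0]
gripper_width: 9.0
```

```bash
python3 look.py 8 | grep -v "wrist z [-1]"; python3 - <<'E'
from h import *
for i in range(5):
    env.grab_frame("wrist"); st=env.state(); print(st["force"].round(2),st["torque"].round(2))
E
```

```text
[  2.67   9.16 128.54 106.51  34.67  48.08] 14.6333 [567.3 216.8 235.5] [-90.1  30.   41.7] [ 0.95 -2.02 -1.03] [-0.45  0.66 -0.16] 9.0
handle mid local to unloaded seat [  0.6  -2.2 -47.2]
bar 1865 [ -2.3 -41.5 -44.6] [-0.007  1.     0.006]
wrist z 0 248 [[5.0, -6.0], [10.0, -4.0], [16.0, 0.0]]
wrist z 20 419 [[-6.0, -6.0], [-5.0, -3.0], [-2.0, 1.0]]
wrist z 30 916 [[-50.0, -5.0], [-43.0, -1.0], [-3.0, 3.0]]
wrist z 40 1454 [[-48.0, -5.0], [-43.0, -1.0], [-3.0, 4.0]]
wrist z 50 2779 [[-41.0, -6.0], [-31.0, -1.0], [-4.0, 9.0]]
wrist z 60 1607 [[-41.0, -6.0], [-36.0, -2.0], [-3.0, 9.0]]
[ 0.36 -2.21 -1.51] [-0.52  0.65 -0.19]
[ 0.38 -1.47 -0.95] [-0.47  0.64 -0.16]
[-0.29 -1.29 -0.69] [-0.5   0.67 -0.23]
[ 1.1  -0.35 -0.91] [-0.45  0.63 -0.16]
[ 0.14 -0.35 -1.31] [-0.44  0.66 -0.23]
```

View pics/w8.png

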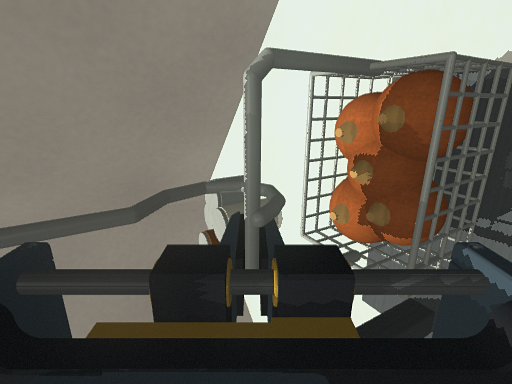

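Request:
arm_command --slide '[[0.05,0.09,0],[0.15,0.26,0],[0.25,0.43,0],[0.35,0.6,0],[0.4,0.69,0],[0.4,0.69,0],[0.4,0.69,0]]' --turn '[[0,0,0],[0,0,0],[0,0,0],[0,0,0],[0,0,0],[0,0,0],[0,0,0]]' --grip '[255,255,255,255,255,255,255]'

```text
time_s: 15.52
ee_pos: [567.2, 216.9, 227.2]
ee_rot: [-90.1, 30.0, 41.7]
force: [0.6, -1.4, -0.3]
gripper_width: 8.7
```

```bash
python3 look.py 9 | head -3;  python3 - <<'E'
from h import *
f=[];t=[]
for i in range(20):
    env.grab_frame("top"); st=env.state(); f.append(st["force"]);t.append(st["torque"])
print(np.mean(f,0).round(2),np.std(f,0).round(2),np.mean(t,0).round(3),np.std(t,0).round(3),st["time_s"])
E
```

```text
[  2.67  10.   129.19 108.5   35.11  45.64] 15.5167 [567.2 216.9 227.2] [-90.1  30.   41.7] [ 0.57 -1.38 -0.31] [-0.45  0.5  -0.2 ] 8.7
handle mid local to unloaded seat [  0.6  -2.2 -55.5]
bar 1857 [ -2.3 -41.2 -52.7] [-0.002  1.     0.003]
[ 0.99 -1.28  0.11] [0.56 0.42 0.45] [-0.419  0.463 -0.247] [0.03  0.035 0.032] 16.5667
```

Request:
arm_command --slide '[[0,0,0],[0,0,0],[0,0,0],[0,0,0]]' --turn '[[0,0,0],[0,0,0],[0,0,0],[0,0,0]]' --grip '[255,255,255,255]' --newtons 6

```text
time_s: 16.9
ee_pos: [566.7, 217.0, 227.0]
ee_rot: [-90.0, 30.0, 41.7]
force: [-1.9, -2.3, -0.7]
gripper_width: 9.6
```

```bash
python3 look.py 10 | head -4;  python3 - <<'E'
from h import *
f=[];t=[]
for i in range(12):
    env.grab_frame("top"); st=env.state(); f.append(st["force"]);t.append(st["torque"])
print(np.mean(f,0).round(2),np.std(f,0).round(2),np.mean(t,0).round(3),np.std(t,0).round(3),st["time_s"])
E
```

```text
[  2.67   9.99 129.23 108.47  35.12  45.65] 16.9 [566.7 217.  227. ] [-90.   30.   41.7] [-1.89 -2.3  -0.71] [-0.4   0.7  -0.07] 9.6
handle mid local to unloaded seat [  0.3  -1.7 -55.8]
bar 1861 [ -3.  -41.2 -53. ] [-0.003  1.     0.005]
wrist z -70 140 [[-23.0, -6.0], [-5.0, -5.0], [1.0, -0.0]]
[-2.64 -0.51  0.1 ] [0.66 0.45 0.53] [-0.345  0.793  0.116] [0.038 0.055 0.081] 17.55
```

Request:
arm_command --slide '[[0,0,0],[0,0,0],[0,0,0],[0,0,0],[0,0,0],[0,0,0]]' --turn '[[0,0,0],[0,0,0],[0,0,0],[0,0,0],[0,0,0],[0,0,0]]' --grip '[228,224,220,216,210,204]' --newtons 4

```text
time_s: 18.05
ee_pos: [567.4, 216.8, 227.5]
ee_rot: [-90.1, 30.0, 41.7]
force: [0.0, -0.3, -0.4]
gripper_width: 18.0
```

```bash
python3 look.py 11 scene| head -16
```

```text
[  2.66   9.99 129.17 108.5   35.1   45.64] 18.05 [567.4 216.8 227.5] [-90.1  30.   41.7] [ 0.01 -0.33 -0.45] [-0.3   0.55 -0.06] 18.0
handle mid local to unloaded seat [  0.7  -2.3 -55.2]
bar 1877 [ -3.5 -41.5 -53.5] [0.014 0.999 0.027]
wrist z -70 126 [[-22.0, -6.0], [-4.0, -5.0], [1.0, 0.0]]
wrist z -60 844 [[-28.0, -10.0], [-4.0, -4.0], [15.0, 7.0]]
wrist z -50 506 [[-36.0, -6.0], [-0.0, -3.0], [19.0, 7.0]]
wrist z -40 460 [[-39.0, -6.0], [-35.0, -3.0], [22.0, 1.0]]
wrist z -30 200 [[18.0, -6.0], [20.0, -3.0], [23.0, 1.0]]
wrist z -20 223 [[15.0, -5.0], [17.0, -3.0], [20.0, 1.0]]
wrist z -10 238 [[7.0, -6.0], [12.0, -3.0], [18.0, 0.0]]
wrist z 0 333 [[-49.0, -6.0], [2.0, -4.0], [8.0, 0.0]]
wrist z 10 442 [[-48.0, -6.0], [-4.0, -3.0], [-1.0, 1.0]]
wrist z 20 752 [[-50.0, -5.0], [-5.0, -1.0], [-2.0, 2.0]]
wrist z 30 1436 [[-48.0, -5.0], [-44.0, -1.0], [-3.0, 4.0]]
wrist z 40 2349 [[-42.0, -6.0], [-30.0, -1.0], [-3.0, 5.0]]
wrist z 50 2260 [[-41.0, -6.0], [-35.0, -2.0], [-3.0, 10.0]]
```

View pics/w11.png

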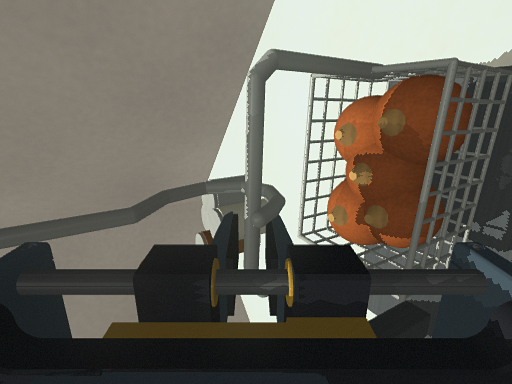

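View pics/s11.png

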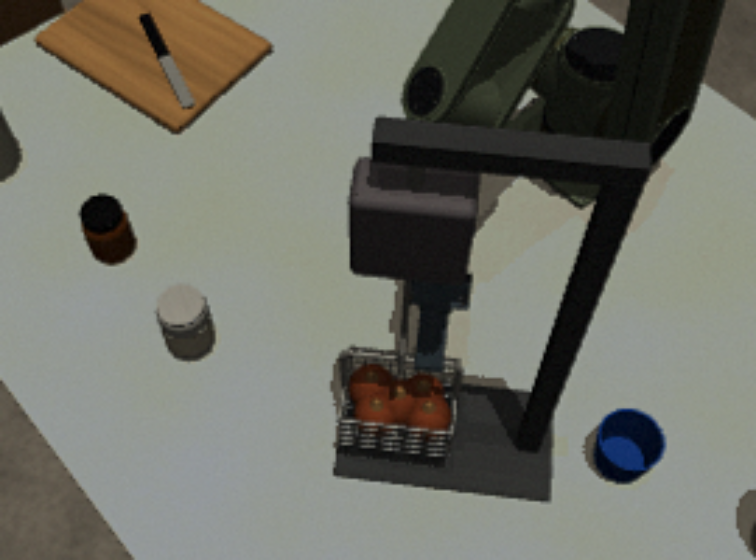

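Request:
arm_command --slide '[[0,0,0],[0,0,0],[0,0,0],[0,0,0],[-0.3,0,0],[-0.9,0,0],[-1.8,0,0],[-3,0,0],[-4.5,0,0],[-6.2,0,0],[-8,0,0],[-9.8,0,0],[-11.4,0,0],[-12.6,0,0],[-13,0,0]]' --turn '[[0,0,0],[0,0,0],[0,0,0],[0,0,0],[0,0,0],[0,0,0],[0,0,0],[0,0,0],[0,0,0],[0,0,0],[0,0,0],[0,0,0],[0,0,0],[0,0,0],[0,0,0]]' --grip '[190,170,150,140,140,140,140,140,140,140,140,140,140,140,140]' --newtons 10

```text
time_s: 19.4
ee_pos: [482.2, 141.0, 293.4]
ee_rot: [-90.2, 29.9, 41.6]
force: [-0.6, 0.1, 0.6]
gripper_width: 41.3
```

```bash
cat > chk.py <<'E'
from h import *
import sys
tag=sys.argv[1]; n=int(sys.argv[2]); e=np.c_[XH,YH,[0,0,1]]
for i in range(n):
    st=env.state(); p,d=env.grab_frame("wrist")
    W=(cloud("wrist",d,st).reshape(-1,3)-S)@e
    m=(np.abs(W[:,0])<12)&(W[:,2]>-70)&(W[:,2]<-40)&(np.abs(W[:,1])<60)&(np.abs(W[:,1])>12)
    q=W[m]; u,s,v=np.linalg.svd(q-q.mean(0),full_matrices=False); v0=v[0]*np.sign(v[0][1]); print(round(st["time_s"],2),m.sum(),q.mean(0).round(1),v0.round(3),"y",q[:,1].min().round(),q[:,1].max().round())
    B_=W[(np.abs(W[:,0])<75)&(np.abs(W[:,1])<90)&(W[:,2]>-155)&(W[:,2]<-100)]
    print("   basket",len(B_),B_.mean(0).round(1))
cv2.imwrite(f"pics/w{tag}.png",p[:,:,::-1])
print(st["ee_pos"].round(1),st["force"].round(2),st["gripper_width"])
E
python3 chk.py 12 6
```

```text
19.4 878 [ -3.1  -4.3 -52.6] [-0.006  1.     0.007] y -59.0 60.0
   basket 3719 [  -7.5   -5.2 -143.2]
19.45 884 [ -3.   -4.9 -52.6] [-0.003  1.     0.009] y -59.0 60.0
   basket 3734 [  -7.2   -4.7 -143.2]
19.5 904 [ -2.9  -4.4 -52.7] [0.004 1.    0.014] y -59.0 60.0
   basket 3704 [  -7.6   -4.4 -143.1]
19.55 906 [ -3.   -4.6 -52.7] [0.007 1.    0.014] y -60.0 60.0
   basket 3735 [  -7.3   -4.2 -143.1]
19.6 880 [ -3.1  -4.5 -52.7] [0.008 1.    0.013] y -60.0 60.0
   basket 3735 [  -7.5   -4.2 -143.1]
19.65 888 [ -3.1  -4.4 -52.7] [0.005 1.    0.014] y -60.0 60.0
   basket 3737 [  -7.4   -3.9 -143.1]
[483.1 142.2 291.9] [ 0.36 -0.52  0.31] 40.89769307816696
```

View pics/w12.png

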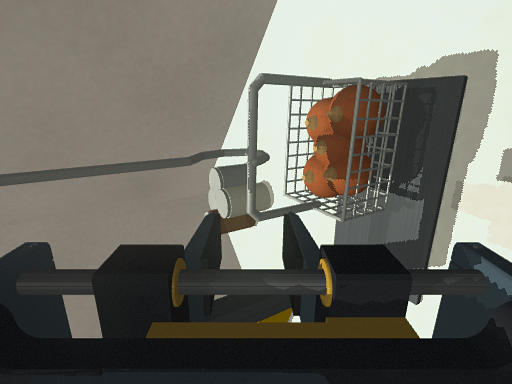

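Request:
arm_command --slide '[[-0.3,0,0],[-0.8,0,0],[-1.4,0,0],[-2,0,0],[-2.4,0,0],[-2.5,0,0],[-2.5,0,0],[-2.5,0,0],[-2.5,0,0],[-2.5,0,0],[-2.5,0,0],[-2.5,0,0],[-2.5,0,0],[-2.5,0,0],[-2.5,0,0],[-2.5,0,0],[-2.5,0,0],[-2.5,0,0],[-2.5,0,0],[-2.5,0,0]]' --turn '[[0,0,0],[0,0,0],[0,0,0],[0,0,0],[0,0,0],[0,0,0],[0,0,0],[0,0,0],[0,0,0],[0,0,0],[0,0,0],[0,0,0],[0,0,0],[0,0,0],[0,0,0],[0,0,0],[0,0,0],[0,0,0],[0,0,0],[0,0,0]]' --grip '[140,140,140,140,140,140,140,140,140,140,140,140,140,140,140,140,140,140,140,140]'

```text
time_s: 21.37
ee_pos: [466.8, 127.5, 304.7]
ee_rot: [-90.1, 30.0, 41.7]
force: [0.1, 0.4, -0.1]
gripper_width: 41.1
```

```bash
sed -i 's/<60)&(np.abs(W\[:,1\])>12)/<95)\&(np.abs(W[:,1])>12)/' chk.py; python3 chk.py 13 8; python3 - <<'E'
from h import *
p,d=env.grab_frame("scene"); cv2.imwrite("pics/s13.png",cv2.resize(p[100:300,130:400,::-1],None,fx=2.8,fy=2.8))
Q=cloud("scene",d).reshape(-1,3); 
near=lambda x,y,r:np.hypot(Q[:,0]-x,Q[:,1]-y)<r
for nm,m in [("jar",near(715,-325,60)&(Q[:,2]>80)),("can",near(720,-110,60)&(Q[:,2]>95)),("cup",near(370,435,70)&(Q[:,2]>20))]:
    print(nm,np.round(cv2.minAreaRect(Q[m][:,:2].astype(np.float32))[0],1))
E
```

```text
21.37 1087 [ -3.1 -10.7 -54.7] [-0.005  1.     0.01 ] y -80.0 74.0
   basket 3248 [  -6.9   -4.3 -143. ]
21.42 1091 [ -3.1 -10.6 -54.7] [-0.007  1.     0.01 ] y -80.0 75.0
   basket 3263 [  -7.1   -4.6 -143. ]
21.47 1095 [ -3.1 -10.5 -54.7] [-0.009  1.     0.011] y -80.0 74.0
   basket 3253 [  -6.9   -4.5 -143. ]
21.52 1099 [ -3.  -10.3 -54.8] [-0.009  1.     0.009] y -80.0 75.0
   basket 3263 [  -7.1   -5.  -143. ]
21.57 1103 [ -3.1 -10.2 -54.8] [-0.009  1.     0.009] y -81.0 74.0
   basket 3258 [  -7.    -4.9 -143. ]
21.62 1099 [ -3.1 -10.4 -54.7] [-0.009  1.     0.01 ] y -81.0 74.0
   basket 3282 [  -7.1   -5.2 -143. ]
21.67 1095 [ -3.1 -10.3 -54.7] [-0.009  1.     0.009] y -80.0 74.0
   basket 3261 [  -7.1   -5.  -143. ]
21.72 1090 [ -3.1 -10.4 -54.7] [-0.008  1.     0.009] y -80.0 75.0
   basket 3272 [  -7.1   -4.6 -143. ]
[466.8 127.5 304.7] [-0.2  -0.35 -0.37] 41.04677220540704
jar [ 718.4 -336. ]
can [ 725.9 -116.8]
cup [381.8 429. ]
```

View pics/s13.png

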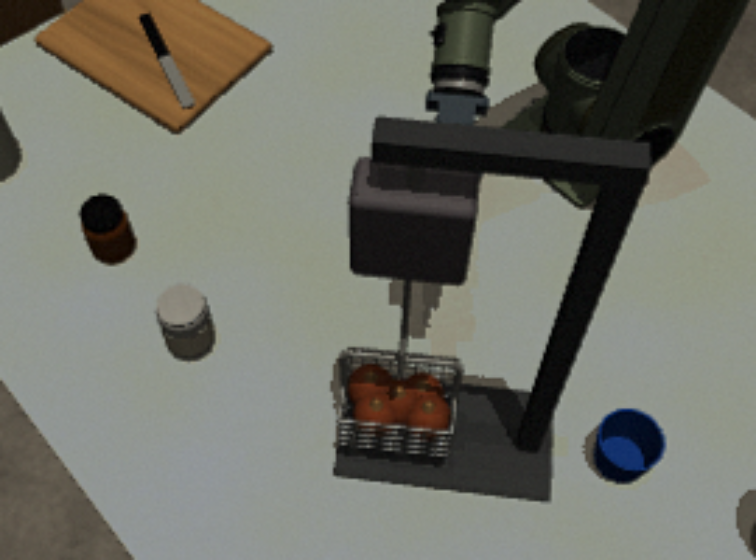

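```bash
python3 - <<'E'
from workcell import env
print(env.job_done()); print(env.state()["time_s"])
E
```

```text
the job is handed in; nothing more can be done
None
the job is handed in; nothing more can be done
```

The basket of onions is hanging on the scale hook by the middle of its bar, and the job was handed in at about 22 s. No verdict was reported.

I gripped the bar about 35 mm from its middle, with the gripper leaned back 60°. I carried it over the hook tip and lowered it slowly until the wrist felt almost no weight. Then I eased the grip, opened the fingers and backed away 155 mm.

Last checks, from the wrist and scene cameras:
- **Position:** the bar's middle is within about 1–3 mm of the hook plane, and the hook tip was in front of the bar.
- **Hook sink:** about 55 mm, which fits the 5.3–5.5 N felt at the wrist.
- **Level and still:** the bar is tilted about 0.5°. Over the last 0.4 s, eight frames showed movement of less than 1 mm. I did not measure the basket's tilt about the bar itself, but it looked level in the pictures.
- **Contact:** the gripper is clear of the basket.
- **Bystanders:** the jar, can and cup are within 2–3 mm of where they started, which is camera noise.

- **Sideways force on the hook:** before release the wrist showed 1.6–2.3 N sideways, probably bar friction on the hook. It was gone once the fingers opened.
- **Hook speed:** I could not read the hook's speed directly. I only kept the descent slow, at about 48 mm/s or less once the hook was loaded.

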